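Switch off the set-top box and put the remotes on charge

TASK

Pick up the black TV remote and, holding it off the sideboard, point its nose straight at the red receiver eye on the set-top box from a hand's width or so (nose 5 to 30 cm from the eye), keeping it steady for two full seconds. Then lay every remote on the sideboard in the charging tray, key side up, each in a bay of its own, pushed fully home with its nose flush against the end stop and its side flush against the bay's left rail (the one on the side of the orange knob). When all are home, turn the orange knob clockwise until it clicks past its detent to charging, leave everything there, and do not knock over or shift the mug, the coasters, the tealight or the battery box on the way.

Things in the scene. Friction and masses are not known exactly. Their poses are not given: they have to be found in the camera images.
- tv_remote: black TV remote with a row of four coloured keys (blue, yellow, green, red) next to its nose; 170 long (x) x 44 wide (y) x 26 thick (z), about 130 g; a plain straight-sided block. Origin: centre of its underside; +x points to the nose (the end with the stripe across it and the round silver ring pad nearer to it), z up out of the key face. Always present; starts lying on the sideboard.
- tv_remote_nose (a point): middle of the lower edge of the nose end of the tv remote: 85 mm along +x from its body origin, at the height of its underside
- grey_remote: grey remote with black keys, one red key and a red stripe at its nose; 150 long (x) x 44 wide (y) x 26 thick (z), about 110 g; a plain straight-sided block. Origin: centre of its underside; +x points to the nose (the end with the stripe across it and the round silver ring pad nearer to it), z up out of the key face. May be absent (None from the start).
- grey_remote_nose (a point): middle of the lower edge of the nose end of the grey remote: 75 mm along +x from its body origin, at the height of its underside
- white_remote: white remote with grey keys, one red key and a red stripe at its nose; 160 long (x) x 44 wide (y) x 26 thick (z), about 120 g; a plain straight-sided block. Origin: centre of its underside; +x points to the nose (the end with the stripe across it and the round silver ring pad nearer to it), z up out of the key face. May be absent (None from the start).
- white_remote_nose (a point): middle of the lower edge of the nose end of the white remote: 80 mm along +x from its body origin, at the height of its underside
- tv_remote_beam (a point): centre of the TV remote's nose face (85 mm along +x and 13 mm up from its origin); it beams along the remote's +x axis, out of the nose
- tray: fixed charging tray, 200 (x) x 408 (y) mm. Origin: centre of its underside; x points to its end stop, y to its left. Floor 6 mm thick. Aluminium end stop along the +x edge: face at x = 80, top 22 mm above the sideboard. Three bays open to -x, 97 mm wide (a remote is 44). A black control block 22 mm high with the orange knob is left of the bays (y 120 to 203).
- bay0 (a point): corner point of the left bay, where the nose point of a fully home remote lies: on the tray floor (6 mm above the sideboard), at the end stop's face, 22 mm right (-y) of the face of the bay's left rail. Axes as the tray's. The left wall of each bay is its side rail: aluminium, 8 mm thick, x = -60 to 80, top 18 mm above the sideboard; rail centres at tray y = 115, 10, -95
- bay1 (a point): corner point of the middle bay, where the nose point of a fully home remote lies: on the tray floor (6 mm above the sideboard), at the end stop's face, 22 mm right (-y) of the face of the bay's left rail. Axes as the tray's. Any remote fits any bay; two brass contacts on the end stop mark the place
- bay2 (a point): corner point of the right bay, where the nose point of a fully home remote lies: on the tray floor (6 mm above the sideboard), at the end stop's face, 22 mm right (-y) of the face of the bay's left rail. Axes as the tray's. This bay's right wall, like the rails, has its centre at tray y = -200
- charge_knob (a joint): angle of the orange charging knob: 0 = off, 1.2 rad = charging (end of travel); grows clockwise seen from above. Starts at 0. A sprung over-centre detent resists the turn (about 0.15 N m at first) until half way (0.6), then snaps the knob on to its end; past 1.0 it has clicked. Let go before half way, it springs back
- charge_knob_grip (a point): on the vertical axis of the orange knob, at the height to grip it. Knob: round 48 mm skirt with an upright bar grip 46 long x 14 wide x 32 high; this point is 59 mm above the sideboard, 7 mm below the bar's top. Bar along the tray's x at joint 0 (white mark to -x); this frame turns with the knob, x along the bar.
- receiver_eye (a point): centre of the red ball (28 mm across) on a short grey stalk on top of the set-top box 45 mm in front of its middle, 70 mm above the sideboard: the infrared receiver. The box is fixed, black, 120 (x) x 200 (y) mm and 42 high; axes of this point as the box: x to its back
- mug: loose bystander, leave alone: blue ceramic mug, 74 mm across, 80 high; origin: centre of its underside
- coasters: loose bystander, leave alone: stack of marble coasters, 92 mm across, 20 high; origin: centre of its underside
- tealight: loose bystander, leave alone: amber glass tealight, 48 mm across, 35 high, in front of the set-top box; origin: centre of its underside
- batteries: loose bystander, leave alone: cardboard box of batteries, 30 x 60 x 16 mm; origin: centre of its underside
Not all that is in view belongs to the job. Leave any purple look-alike of the tv_remote alone.

How it is judged (in metres and radians):
On the way, in this order (a step that is already met when the one before it is completed fails the run):
1. the held TV remote points at the receiver eye (beam passes within 30 mm of it, nose 5 to 30 cm away), steady for 2 s (x of receiver_eye in the frame of tv_remote_beam between 0.05 and 0.3 m and y of receiver_eye in the frame of tv_remote_beam between -0.03 and 0.03 m and z of receiver_eye in the frame of tv_remote_beam between -0.03 and 0.03 m and linear speed of tv_remote below 0.03 m/s and contact force between the fingers and tv_remote above 0.5 N), for 2 s.
2. every remote present is home in a bay: nose at the end stop, side at the left rail (((distance between tv_remote_nose and bay0 below 0.004 m and angle between the x axis of tv_remote and the x axis of tray, either way round below 0.04 rad and linear speed of tv_remote below 0.02 m/s) or (distance between tv_remote_nose and bay1 below 0.004 m and angle between the x axis of tv_remote and the x axis of tray, either way round below 0.04 rad and linear speed of tv_remote below 0.02 m/s) or (distance between tv_remote_nose and bay2 below 0.004 m and angle between the x axis of tv_remote and the x axis of tray, either way round below 0.04 rad and linear speed of tv_remote below 0.02 m/s)) and ((distance between grey_remote_nose and bay0 below 0.004 m and angle between the x axis of grey_remote and the x axis of tray, either way round below 0.04 rad and linear speed of grey_remote below 0.02 m/s) or (distance between grey_remote_nose and bay1 below 0.004 m and angle between the x axis of grey_remote and the x axis of tray, either way round below 0.04 rad and linear speed of grey_remote below 0.02 m/s) or (distance between grey_remote_nose and bay2 below 0.004 m and angle between the x axis of grey_remote and the x axis of tray, either way round below 0.04 rad and linear speed of grey_remote below 0.02 m/s)) and ((distance between white_remote_nose and bay0 below 0.004 m and angle between the x axis of white_remote and the x axis of tray, either way round below 0.04 rad and linear speed of white_remote below 0.02 m/s) or (distance between white_remote_nose and bay1 below 0.004 m and angle between the x axis of white_remote and the x axis of tray, either way round below 0.04 rad and linear speed of white_remote below 0.02 m/s) or (distance between white_remote_nose and bay2 below 0.004 m and angle between the x axis of white_remote and the x axis of tray, either way round below 0.04 rad and linear speed of white_remote below 0.02 m/s))), for 0.3 s.
3. the knob has clicked past its detent (value of joint charge_knob above 1 rad), for 0.2 s.
At the end, for the whole second after the job is handed in: every remote present lies key side up in a bay, its nose point within 4 mm of the bay's corner point and its length within 0.04 rad of the tray's, at rest; the knob is past 1.0 rad (all of step 2 and angle between each of tv_remote, grey_remote, white_remote's own z axis and vertical below 0.1 rad and value of joint charge_knob above 1 rad); the robot touches nothing.
It fails at once if a bystander (mug, coasters, tealight, battery box) is moved more than 40 mm or tipped (distance of any of mug, coasters, tealight, batteries from where it was at the start of the episode above 0.04 m or angle between any of mug, coasters, tealight, batteries's own z axis and vertical above 0.5 rad).
Of grey_remote, white_remote only 1 to 2 are there at a start; the rules pass over those that are not, and their reading is None.
At some moment in a run one of tv_remote, grey_remote, white_remote may be knocked a few centimetres aside while the robot is not near it.
Once in a run the grip may slacken for a moment while it holds something.
It also fails if it takes over 210 s, if anything falls off the work surface, if the arm or the gripper's body presses on something with over 40 N, if the wrist force passes 120 N, or if a joint passes its speed limit or range.

ROBOT

A 6-joint arm with a two-finger parallel gripper is mounted at the origin on the work surface. World frame = base frame: x ahead of the robot, y to its left, z up, the work surface at z = 0. Lengths are in mm, angles in rad, forces in N, time in s.
With the tool pointing down it reaches from about 400 to 925 mm from the base axis. Payload 12.5 kg.
Tool frame: the origin (TCP) lies midway between the tips of the shut fingers; the grasp point (between the pads) lies 19 mm behind it; z points along the fingers, y is the line along which they close (so a half turn about z gives the same grasp; the last joint's range is limited). The gripper opens to 95 mm and grips with 3 to 60 N. Pads are 20 mm wide; open, the fingers measure 119 mm over their backs; the gripper's body (75 mm by 180 mm) begins 59 mm behind the grasp point.
Start: joints at [-0.106, 0.491, 1.559, -0, 1.092, -0.106], TCP at [625.02, 0.021, 189.761] pointing down, gripper open.
Joint ranges: [-3.1, 3.1], [-0.84, 2.19], [0.05, 2.79], [-1.13, 4.28], [0.06, 2.93], [-2.69, 2.69]. Speed limits (rad/s): [2.22, 2.22, 2.79, 3.14, 3.14, 3.14].

INTERFACE

Orientations are given as [roll, pitch, yaw] about the fixed x, y, z axes, in that order (R = Rz(yaw) Ry(pitch) Rx(roll)).
In Python, from cell import env gives the robot as it stands.
- The arm moves only by the tool carry_out, never from a script. Its argument "series" is a list of rows, each a list of 4 numbers: the shift along the world's x, y, z normalised to -1 to 1, where 1 is 5 cm, then the turn about the world's z normalised to -1 to 1, where 1 is 6 degrees. In form: [[x, y, z, turn], ...]. A call has exactly 5 rows; each row shifts and turns the commanded pose from where the row before left it; what a row does not reach is not made up. A row lasts 1/10 s, in which the tool goes at most 50 mm and 8.59 degrees, less where a joint would pass 70% of its speed; a pose out of reach is approached as far as the arm can. A call with a number of a shift or a turn outside -1 to 1 is refused whole. A call with a gripper value outside its range is refused whole. "fingers" is the closure, from -1 (fully open) to 1 (shut), set as the call begins (left out, the last holds). The fingers move at their own pace and stop on an object; the grip force is fixed at half the most. Time passes only in rows, so rows that do not move let the fingers close, or fill a call up. It gives the time, the measured TCP pose, the force, the opening and the grip force at its end, in the units of the state.
- env.state(): the state, without advancing time (a new reading comes with each control period).
- env.read_camera(name): name is "scene" or "side" or "wrist"; returns the picture (384x512x3 uint8, red, green, blue); there is no depth.
- env.calibration(name): a dict with "K" (3x3 intrinsics, pixels), "pose" (4x4, takes a point from camera to world coordinates). Camera axes: x right, y down, z forward; pixel columns grow to the right and rows downward; lengths in mm; the calibration is good to about 2 mm. A picture is of the moment at which its call begins: read the wrist's pose just before it. calibration takes no time and is no camera call; for the wrist camera it gives the pose at the moment of the call.
- env.job_done(): hands the job in; it is judged then, once.
Trained networks look in the newest picture that a camera, given by its name, has taken for a name from the list of things; names that differ only in an ending like _2 or _b are one class to them, and where a whole thing is asked for, a point or a joint stands for the part that bears it (a point fixed in the world has none). Each returns a list of dicts, best first, with "conf" (0 to 1); they miss things now and then, are a little off and sometimes report something else, mostly with a low value. They report only what shows in the picture. A call takes as long as a camera call. They do not tell look-alikes from the thing itself.
- env.look_for(camera, label): "position" ([row, column] as shares, 0 to 1, of the picture: columns of its width, rows of its height, amid what is visible of it).
The state is a dict: "t": time; "joints": joint angles; "qvel": joint speeds; "tau": joint torques, N m; "eef_pos": TCP position; "tcp_rot": TCP orientation; "ft_force": force on the tool from outside, world axes, zero at the start; "moment": the same for the moment, N m; "opening": opening from 0.0 (shut) to 1.0 (fully open); "grip_force": force on a finger pad.
Only numpy, scipy, OpenCV 4.12 (cv2) and the standard library are available. Lean on these libraries where they do the work, as an engineer would, in place of code of your own. Each camera call takes 0.05 s, during which the arm holds its last target. There are 200 camera calls.

## Working session

There is one attempt and no reset: what is moved stays moved. The work goes in short steps, Python scripts to look and compute and a tool call to move; the robot and the scene stay as the last step left them, time stands still between calls to the robot, and variables do not carry over. Pictures are saved under pics/ and viewed, at most 14 in all, crops included, and the job is handed in when it is done.

Besides the shell and the picture viewer there is one more tool, called after "Call:" as a command line: name --pt "numbers of a row" for each row, then --argument value for the rest. carry_out: Moves the arm, as the interface text tells. Its arguments: {"type":"object","properties":{"series":{"type":"array","items":{"type":"array","items":{"type":"number","minimum":-1,"maximum":1}}},"fingers":{"type":"number"}},"required":["series"]}

```bash
ls; mkdir -p pics; python3 - <<'E'
from cell import env
import cv2,numpy as np
print(env.state())
ims=[]
for c in ["scene","side"]:
    im=env.read_camera(c); cv2.imwrite(f"pics/{c}0.png",cv2.resize(im[:,:,::-1],(800,600),interpolation=cv2.INTER_CUBIC))
    k=env.calibration(c); print(c,k["K"].tolist(),np.round(k["pose"],3).tolist())
    for l in ["tv_remote","grey_remote","white_remote","tray","charge_knob","receiver_eye","mug","coasters","tealight","batteries"]:
        print(l,[(np.round(np.array(d["position"])*[384,512]).tolist(),round(d["conf"],2)) for d in env.look_for(c,l)])
E
```

```text
pics
{'t': 0.0, 'joints': array([-1.05595301e-01,  4.91568477e-01,  1.55944506e+00, -1.11862468e-05,
        1.09169568e+00, -1.05593511e-01]), 'qvel': array([ 0.00042188,  0.00067651, -0.00130844,  0.00148604, -0.00054391,
       -0.00077215]), 'tau': array([-9.52334158e-04, -6.12640929e+01, -2.58175153e+01,  6.92750537e-02,
        4.83079045e-02, -1.38641695e-05]), 'eef_pos': array([6.24731499e+02, 5.11558008e-02, 1.89157734e+02]), 'tcp_rot': array([-3.14048126e+00, -1.07817437e-04,  1.57079964e+00]), 'ft_force': array([ 0.73864492, -0.32427254, -0.2428901 ]), 'moment': array([-0.04433337,  0.02801819, -0.06418164]), 'grip_force': 0.0, 'opening': 1.0029674325550382}
scene [[346.8436080915745, 0.0, 259.13747715557844], [0.0, 346.8436080915745, 192.29449193780735], [0.0, 0.0, 1.0]] [[-0.508, 0.567, -0.649, 1269.952], [0.862, 0.339, -0.378, 409.744], [0.006, -0.751, -0.661, 835.675], [0.0, 0.0, 0.0, 1.0]]
tv_remote [([178.0, 208.0], 0.86), ([151.0, 242.0], 0.5)]
grey_remote [([195.0, 234.0], 0.52)]
white_remote [([162.0, 190.0], 0.67)]
tray [([247.0, 320.0], 0.65), ([163.0, 186.0], 0
[... 317 characters left out ...]
144.0], 0.47)]
side [[497.6059018980601, 0.0, 252.53008896473582], [0.0, 497.6059018980601, 184.03930398038028], [0.0, 0.0, 1.0]] [[0.979, -0.097, 0.182, 245.549], [-0.205, -0.533, 0.821, -1295.436], [0.018, -0.841, -0.541, 925.461], [0.0, 0.0, 0.0, 1.0]]
tv_remote [([261.0, 180.0], 0.79), ([253.0, 255.0], 0.63)]
grey_remote [([227.0, 245.0], 0.98)]
white_remote [([290.0, 250.0], 0.71)]
tray [([169.0, 248.0], 0.62), ([146.0, 196.0], 0.53)]
charge_knob [([135.0, 236.0], 0.67), ([230.0, 248.0], 0.53)]
receiver_eye []
mug [([145.0, 195.0], 0.89)]
coasters [([188.0, 197.0], 0.57), ([252.0, 257.0], 0.43)]
tealight [([193.0, 198.0], 0.64), ([263.0, 324.0], 0.55)]
batteries [([291.0, 332.0], 0.52)]
```

View pics/scene0.png

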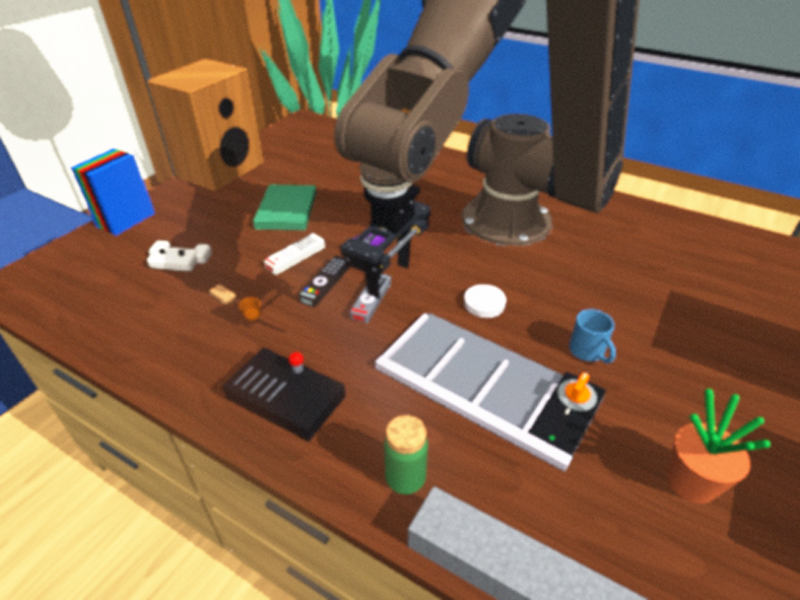

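View pics/side0.png

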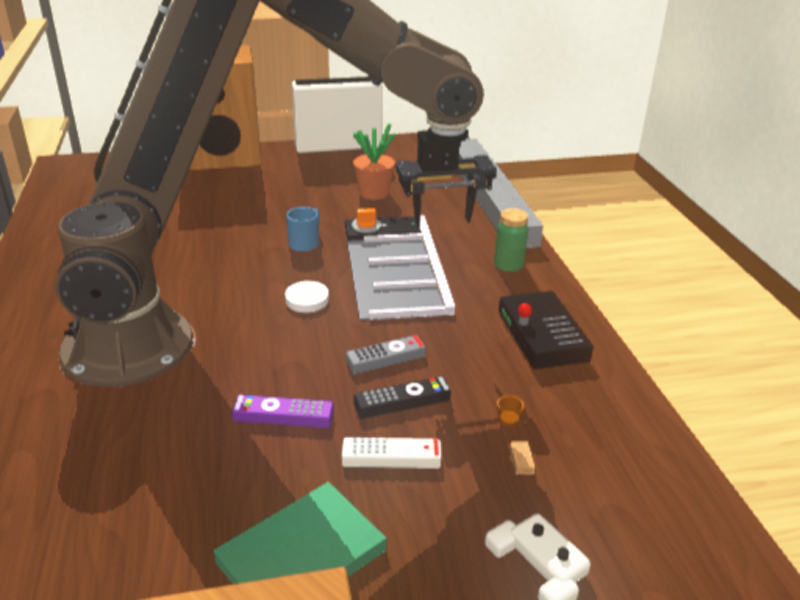

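The side picture shows, in 800x600 pixels, the grey remote at (385,353), the black one with coloured keys at (402,396), the white one at (391,453) and a purple look-alike at (283,411), which is to be left alone. The tray is at (400,265), the red eye at (525,310), the tealight at (510,410) and the batteries at (522,457). The black one fits tv_remote because it is black with a stripe of four coloured keys. I'll check that in an enlarged crop and work out positions.

```bash
cat > h.py <<'E'
from cell import env
import cv2,numpy as np
def world(c,px,z,cal=None):
    k=cal or env.calibration(c); P=np.array(k["pose"]); px=np.atleast_2d(np.array(px,float))
    d=np.c_[px,np.ones(len(px))]@np.linalg.inv(k["K"]).T@P[:3,:3].T
    return P[:3,3]+d*((z-P[2,3])/d[:,2])[:,None]
def pix(c,X,cal=None):
    k=cal or env.calibration(c); P=np.array(k["pose"]); X=np.atleast_2d(np.array(X,float))
    u=(X-P[:3,3])@P[:3,:3]@np.array(k["K"]).T
    return u[:,:2]/u[:,2:]
E
python3 - <<'E'
from h import *
im=cv2.imread("pics/side0.png")
im=env.read_camera("side")[:,:,::-1]
a=cv2.resize(im[205:310,140:300],(800,525),interpolation=cv2.INTER_CUBIC); cv2.imwrite("pics/crop1.png",a)
s=.64
for n,p,z in [("grey",(385,353),20),("black",(402,396),20),("white",(391,453),20),("purple",(283,411),20),("eye",(525,310),70),("knob",(366,215),66),("tealight",(510,420),0),("batt",(522,468),0),("mug",(303,245),0),("coast",(306,297),15),("trayBL",(361,318),6),("trayBR",(453,312),22),("trayTR",(423,217),22),("trayTL",(347,235),10)]:
    print(n,world("side",np.array(p)*s,z)[0].round())
E
```

```text
grey [ 485. -144.   20.]
black [ 490. -272.   20.]
white [ 443. -405.   20.]
purple [ 281. -272.   20.]
eye [ 767. -123.   70.]
knob [533. 333.  66.]
tealight [ 667. -346.    0.]
batt [ 649. -458.    0.]
mug [379. 331.   0.]
coast [359.  82.  15.]
trayBL [463.  -2.   6.]
trayBR [648. -38.  22.]
trayTR [686. 381.  22.]
trayTL [488. 343.  10.]
```

View pics/crop1.png

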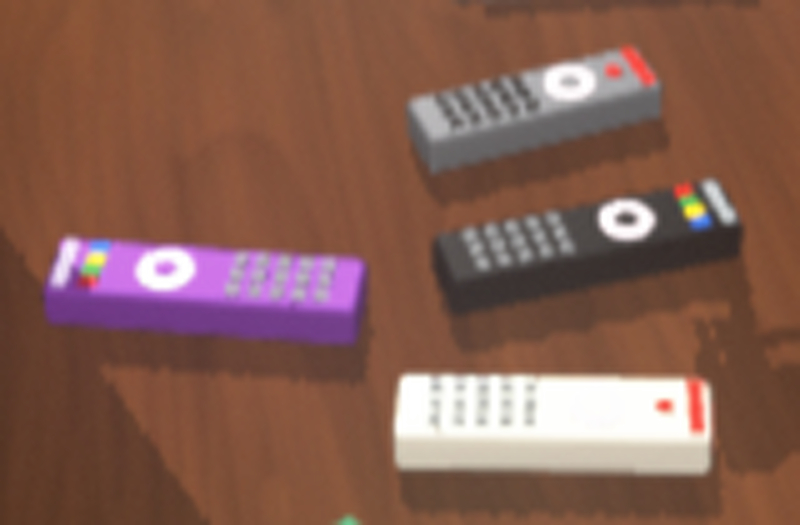

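The crop confirms that the black remote has a stripe and red/green/yellow/blue keys at its nose, the right end at about (720,200), and that the purple one is a decoy. Next I'll work out the remote poses and the wrist camera's placement.

```bash
python3 - <<'E'
from h import *
for n,p in dict(grey=[(410,98),(630,48),(660,85),(430,140)],black=[(436,235),(705,182),(740,222),(452,280)],white=[(402,375),(705,380),(712,440),(395,438)]).items():
    w=world("side",np.array(p)/5+[140,205],26)[:,:2]; (c,s,a)=cv2.minAreaRect(w.astype(np.float32))
    t,nz=(w[0]+w[3])/2,(w[1]+w[2])/2; v=nz-t
    print(n,w.mean(0).round(1),np.hypot(*v).round(),np.degrees(np.arctan2(v[1],v[0])).round(1), np.hypot(*(w[0]-w[3])).round(),np.hypot(*(w[1]-w[2])).round())
k=env.calibration("wrist");print(np.round(k["pose"],2).tolist(),k["K"].round(1).tolist(),env.state()["t"])
E
```

```text
grey [ 486.7 -140.3] 144.0 10.4 42.0 41.0
black [ 490.2 -267.5] 162.0 6.1 38.0 39.0
white [ 445.  -399.6] 157.0 -11.7 45.0 42.0
[[1.0, 0.0, 0.0, 624.86], [0.0, -0.97, -0.26, 72.43], [0.0, 0.26, -0.97, 383.85], [0.0, 0.0, 0.0, 1.0]] [[286.5, 0.0, 255.4], [0.0, 286.5, 192.6], [0.0, 0.0, 1.0]] 1.15
```

Call:
carry_out --pt "-0.4 -0.5 0.5 -1" --pt "-0.4 -0.5 0.5 -1" --pt "-0.4 -0.5 0.5 -1" --pt "-0.4 -0.5 0.5 -1" --pt "-0.4 -0.5 0.5 -1" --fingers -1

```text
t: 1.65
eef_pos: [524.0, -125.8, 315.8]
tcp_rot: [3.141, 0.0, 1.043]
ft_force: [1.1, -1.1, 0.1]
opening: 1.001
grip_force: 0.0
```

Call:
carry_out --pt "-0.2 -0.5 0 -1" --pt "-0.2 -0.5 0 -1" --pt "-0.2 -0.5 0 -1" --pt "-0.2 -0.5 0 -1" --pt "-0.2 -0.5 0 -1"

```text
t: 2.15
eef_pos: [474.5, -250.9, 314.9]
tcp_rot: [3.141, -0.0, 0.519]
ft_force: [0.7, -0.4, -0.1]
opening: 1.003
grip_force: 0.0
```

Call:
carry_out --pt "0 0 0 -1" --pt "0 0 0 -1" --pt "0 0 0 -1" --pt "0 0 0 0" --pt "0 0 0 0"

```text
t: 2.65
eef_pos: [475.0, -249.9, 314.8]
tcp_rot: [3.141, -0.0, 0.213]
ft_force: [0.6, -0.1, 0.1]
opening: 0.998
grip_force: 0.0
```

```bash
python3 - <<'E'
from h import *
k=env.calibration("wrist"); im=env.read_camera("wrist"); np.save("pics/w1.npy",im)
import pickle; pickle.dump(k,open("pics/w1.pkl","wb"))
cv2.imwrite("pics/w1.png",cv2.resize(im[:,:,::-1],(800,600),interpolation=cv2.INTER_CUBIC))
for l in ["tv_remote","grey_remote","white_remote"]:
    print(l,[(world("wrist",np.array(d["position"])[::-1]*[512,384],26,k)[0].round().tolist(),round(d["conf"],2)) for d in env.look_for("wrist",l)])
E
```

```text
tv_remote [([496.0, -263.0, 26.0], 0.75), ([318.0, -269.0, 26.0], 0.66), ([448.0, -396.0, 26.0], 0.64)]
grey_remote [([493.0, -137.0, 26.0], 0.88)]
white_remote [([450.0, -395.0, 26.0], 0.68), ([500.0, -264.0, 26.0], 0.43)]
```

View pics/w1.png

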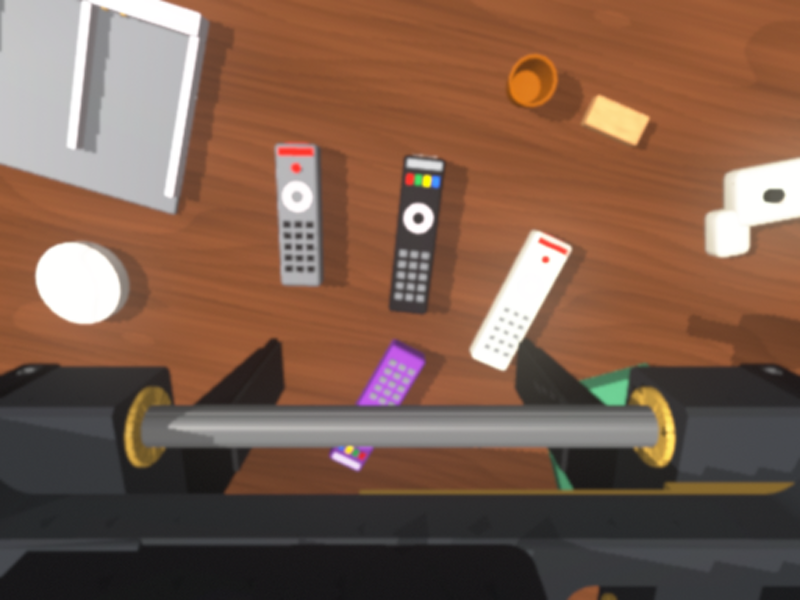

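The wrist view has the black remote at (415,233), the grey one at (298,215), the white one at (520,300), the purple decoy at (385,395) and the tray at upper left. I'll compute poses from the top-face corners.

```bash
cat >> h.py <<'E'
def rem(cal,quad,s=1.5625,z=26,off=(0,0)):
    # quad: tailL,noseL,noseR,tailR
    w=world("wrist",np.array(quad)/s+np.array(off),z,cal)[:,:2]; v=(w[1]+w[2]-w[0]-w[3])/2
    return w.mean(0).round(1).tolist(),"len",np.hypot(*v).round(1),"deg",np.degrees(np.arctan2(v[1],v[0])).round(1),"wid",np.hypot(*(w[0]-w[3])).round(),np.hypot(*(w[1]-w[2])).round()
E
python3 - <<'E'
from h import *
import pickle; k=pickle.load(open("pics/w1.pkl","rb"))
for n,q in dict(black=[(390,308),(405,156),(442,160),(427,312)],white=[(470,352),(537,231),(572,243),(506,370)],grey=[(281,285),(276,145),(318,145),(321,285)]).items(): print(n,rem(k,q))
s=1.5625
print(world("wrist",np.array([(617,120)])/s,16,k).round(),world("wrist",np.array([(530,90)])/s,10,k).round())
# tray: right wall near-end bottom/top, end stop corner
print(world("wrist",np.array([(168,197),(197,38)])/s,18,k).round(1),world("wrist",np.array([(200,35)])/s,22,k).round(1),world("wrist",np.array([(72,148),(88,5)])/s,18,k).round(1))
E
```

```text
black ([492.9, -264.7], 'len', np.float64(163.4), 'deg', np.float64(7.1), 'wid', np.float64(42.0), np.float64(38.0))
white ([448.1, -394.5], 'len', np.float64(156.9), 'deg', np.float64(-11.9), 'wid', np.float64(48.0), np.float64(41.0))
grey ([486.9, -138.9], 'len', np.float64(146.6), 'deg', np.float64(10.6), 'wid', np.float64(44.0), np.float64(43.0))
[[ 653. -441.   16.]] [[ 663. -347.   10.]]
[[478.    2.9  18. ]
 [636.8 -12.5  18. ]] [[639.3 -16.9  22. ]] [[506.8 104.4  18. ]
 [643.1  93.   18. ]]
```

Call:
carry_out --pt "0.18 -0.15 -0.8 -0.45" --pt "0.18 -0.15 -0.8 -0.4" --pt "0 0 -0.8 0" --pt "0 0 -0.8 0" --pt "0 0 -0.8 0"

```text
t: 3.35
eef_pos: [493.0, -264.9, 113.4]
tcp_rot: [3.141, -0.0, 0.122]
ft_force: [0.1, -1.4, 0.0]
opening: 0.997
grip_force: 0.0
```

```bash
python3 - <<'E'
from h import *
k=env.calibration("wrist"); im=env.read_camera("wrist"); print(env.state()["eef_pos"],env.state()["tcp_rot"])
import pickle; pickle.dump(k,open("pics/w2.pkl","wb"))
cv2.imwrite("pics/w2.png",cv2.resize(im[:,:,::-1],(800,600),interpolation=cv2.INTER_CUBIC))
E
```

```text
[ 490.63333641 -263.3885608   107.56380504] [-3.13635112  0.00597984  0.12133864]
```

View pics/w2.png

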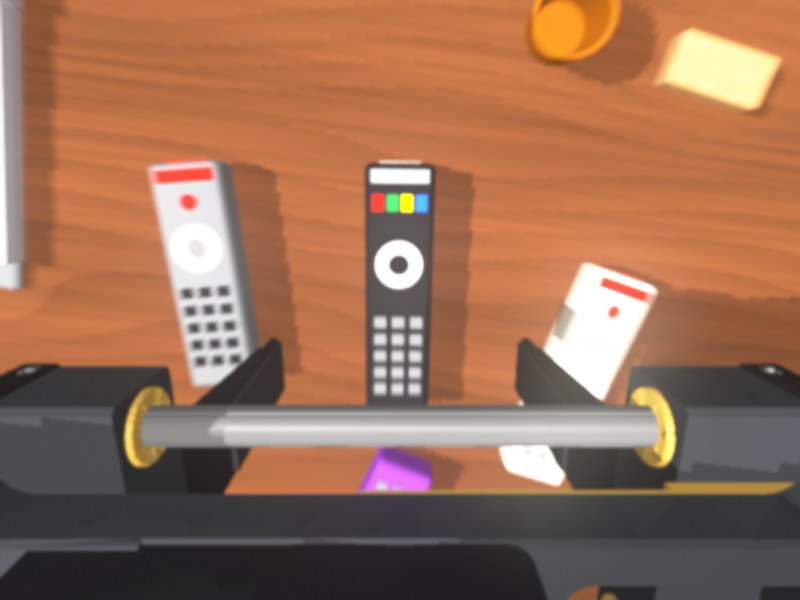

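The black remote lies centred at (400,280), parallel to the fingers. Descending.

Call:
carry_out --pt "0 0 -0.5 0" --pt "0 0 -0.5 0" --pt "0 0 -0.5 0" --pt "0 0 -0.4 0" --pt "0 0 0 0"

```text
t: 3.9
eef_pos: [492.4, -264.5, 18.5]
tcp_rot: [-3.139, 0.002, 0.121]
ft_force: [0.7, -0.6, 0.3]
opening: 1.005
grip_force: 0.0
```

Call:
carry_out --pt "0 0 0 0" --pt "0 0 0 0" --pt "0 0 0 0" --pt "0 0 0 0" --pt "0 0 0 0" --fingers 1

```text
t: 4.4
eef_pos: [493.2, -265.1, 20.3]
tcp_rot: [3.141, -0.001, 0.12]
ft_force: [-0.7, 0.2, -0.9]
opening: 0.638
grip_force: 0.0
```

Call:
carry_out --pt "0 0 0 0" --pt "0 0 0 0" --pt "0 0 0 0" --pt "0 0 0 0" --pt "0 0 0 0"

```text
t: 4.9
eef_pos: [493.0, -265.0, 19.7]
tcp_rot: [3.142, 0.0, 0.12]
ft_force: [0.7, 0.0, 0.1]
opening: 0.217
grip_force: 0.0
```

```bash
python3 - <<'E'
from h import *
s=env.state();print(s["eef_pos"],s["opening"],s["grip_force"])
a=env.read_camera("wrist")[:,:,::-1];b=env.read_camera("side")[200:320,140:300,::-1]
cv2.imwrite("pics/w3.png",np.hstack([cv2.resize(a,(400,300)),cv2.resize(b,(400,300),interpolation=cv2.INTER_CUBIC)]))
E
```

```text
[ 493.02831653 -264.9752039    19.72266928] 0.2165261750821012 0.0
```

View pics/w3.png

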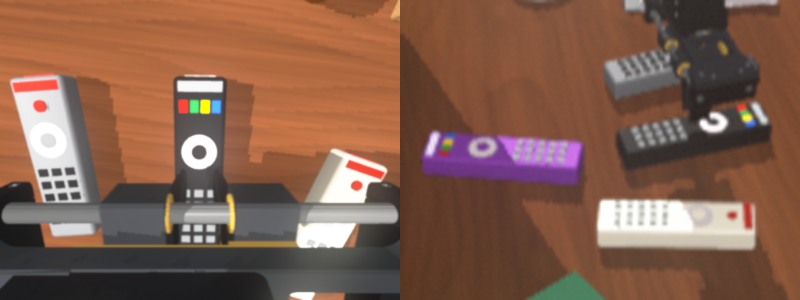

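The fingertips arc back as they open, so they shut above the remote. Reopening and going lower.

Call:
carry_out --pt "0 0 0 0" --pt "0 0 0 0" --pt "0 0 0 0" --pt "0 0 0 0" --pt "0 0 0 0" --fingers -0.6

```text
t: 5.5
eef_pos: [493.0, -265.0, 19.8]
tcp_rot: [3.142, 0.0, 0.12]
ft_force: [-0.5, -0.3, 0.2]
opening: 0.494
grip_force: 0.0
```

Call:
carry_out --pt "0 0 0 0" --pt "0 0 0 0" --pt "0 0 -0.12 0" --pt "0 0 -0.12 0" --pt "0 0 0 0"

```text
t: 6.0
eef_pos: [492.6, -264.7, 6.7]
tcp_rot: [-3.141, 0.001, 0.12]
ft_force: [-0.1, 0.3, -0.6]
opening: 0.8
grip_force: 0.0
```

Call:
carry_out --pt "0 0 0 0" --pt "0 0 0 0" --pt "0 0 0 0" --pt "0 0 0 0" --pt "0 0 0 0" --fingers 1

```text
t: 6.5
eef_pos: [493.1, -265.0, 7.9]
tcp_rot: [3.141, -0.0, 0.12]
ft_force: [0.1, -0.4, 0.2]
opening: 0.435
grip_force: 0.0
```

Call:
carry_out --pt "0 0 0 0" --pt "0 0 0 0" --pt "0 0 0 0" --pt "0 0 0 0" --pt "0 0 0 0"

```text
t: 7.0
eef_pos: [493.0, -265.0, 7.8]
tcp_rot: [3.142, 0.0, 0.12]
ft_force: [-0.3, -0.8, -0.4]
opening: 0.026
grip_force: 0.0
```

```bash
python3 - <<'E'
from h import *
s=env.state();print(s["eef_pos"],s["opening"],s["grip_force"],s["ft_force"])
a=env.read_camera("scene")[130:220,170:290,::-1];b=env.read_camera("side")[200:290,160:280,::-1]
print(pix("scene",s["eef_pos"]),pix("side",s["eef_pos"]))
cv2.imwrite("pics/w4.png",np.hstack([cv2.resize(a,(400,300),interpolation=cv2.INTER_CUBIC),cv2.resize(b,(400,300),interpolation=cv2.INTER_CUBIC)]))
E
```

```text
[ 493.01944904 -264.9745852     7.77004743] 0.025597079299059283 0.0 [-0.32882739 -0.80742888 -0.37290085]
[[208.25529456 179.63739741]] [[257.72428728 255.12862122]]
```

View pics/w4.png

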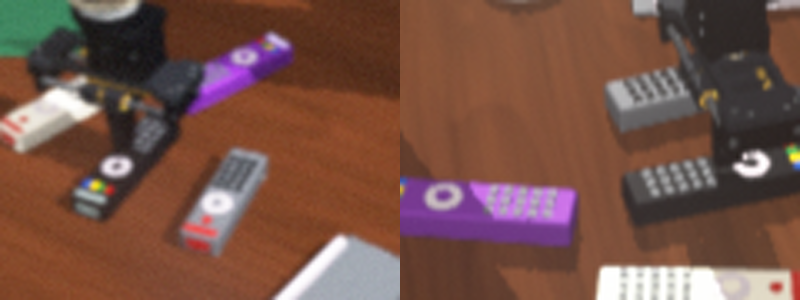

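```bash
python3 - <<'E'
from h import *
s=env.state()
k=env.calibration("wrist");a=env.read_camera("wrist")[:,:,::-1].copy()
p=s["eef_pos"]; q=pix("wrist",[p,p+[0,0,19],p+[0,0,50]],k); print(q)
r=a[200:320,180:340]; cv2.imwrite("pics/w5.png",cv2.convertScaleAbs(cv2.resize(r,(800,600),interpolation=cv2.INTER_CUBIC),alpha=1.6,beta=30))
E
```

```text
[[255.27109438 220.15621669]
 [255.28413584 230.31132809]
 [255.31192816 251.95263359]]
```

View pics/w5.png

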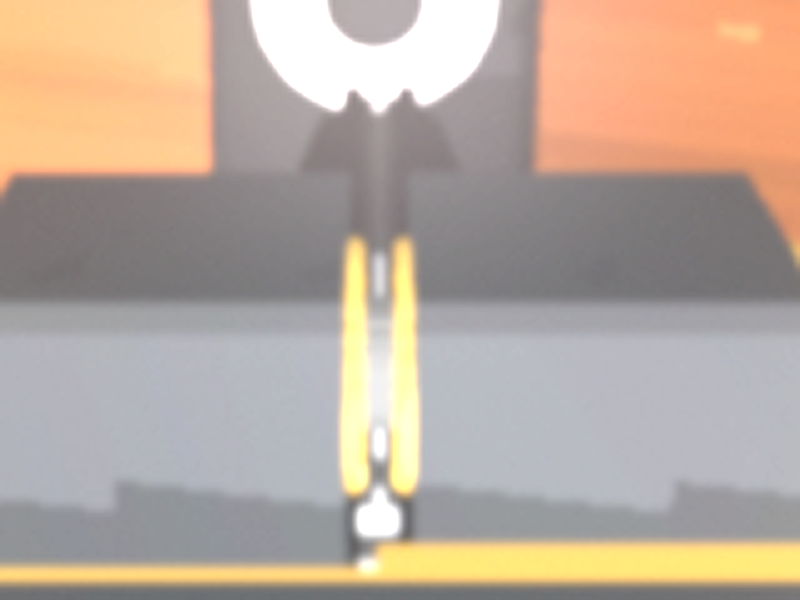

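Call:
carry_out --pt "0 0 0 0" --pt "0 0 0 0" --pt "0 0 0 0" --pt "0 0 0 0" --pt "0 0 0 0" --fingers -0.4

```text
t: 7.65
eef_pos: [493.0, -265.0, 7.8]
tcp_rot: [3.141, 0.0, 0.12]
ft_force: [0.3, -0.1, 1.2]
opening: 0.369
grip_force: 0.0
```

Call:
carry_out --pt "0 0 0 0" --pt "0 0 0 0" --pt "0 0 -0.04 0" --pt "0 0 -0.04 0" --pt "0 0 0 0"

```text
t: 8.15
eef_pos: [492.9, -264.9, 3.4]
tcp_rot: [-3.141, 0.0, 0.12]
ft_force: [0.5, 0.1, 0.0]
opening: 0.696
grip_force: 0.0
```

```bash
python3 - <<'E'
from h import *
s=env.state();print(s["eef_pos"],s["opening"],s["grip_force"],s["ft_force"])
k=env.calibration("side");p=s["eef_pos"]; a=env.read_camera("side")[:,:,::-1]
print(pix("side",[p,p+[0,0,20],p+[0,0,40]]))
r=a[190:280,210:330]; cv2.imwrite("pics/w6.png",cv2.convertScaleAbs(cv2.resize(r,(800,600),interpolation=cv2.INTER_CUBIC),alpha=2,beta=30))
E
```

```text
[ 492.86613839 -264.85172987    3.4184955 ] 0.6956467705273006 0.0 [0.51559851 0.07965822 0.04898495]
[[257.62507201 256.29562228]
 [257.79204411 250.79779502]
 [257.9616585  245.21296628]]
```

View pics/w6.png

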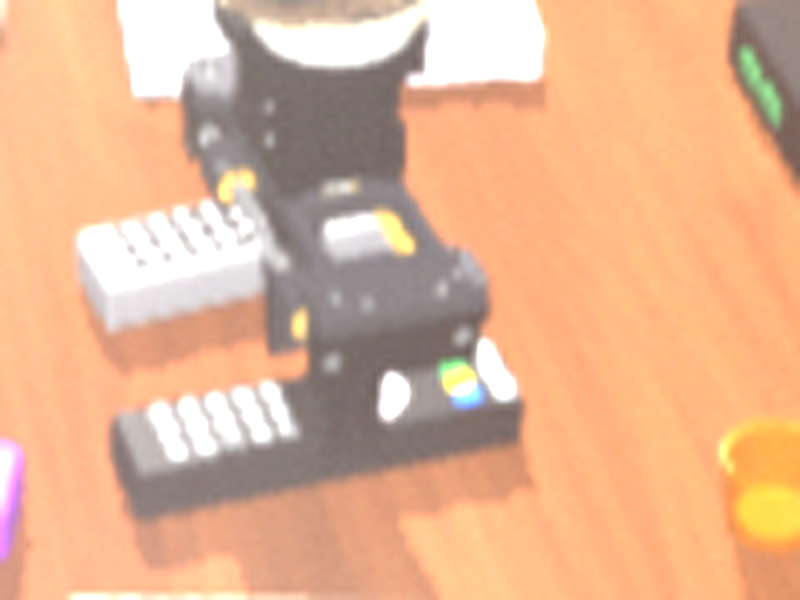

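Call:
carry_out --pt "0 0 -0.04 0" --pt "0 0 -0.04 0" --pt "0 0 -0.04 0" --pt "0 0 0 0" --pt "0 0 0 0"

```text
t: 8.7
eef_pos: [493.0, -265.0, -2.3]
tcp_rot: [3.142, 0.0, 0.12]
ft_force: [0.5, -0.7, 0.6]
opening: 0.7
grip_force: 0.0
```

Call:
carry_out --pt "0 0 0 0" --pt "0 0 0 0" --pt "0 0 0 0" --pt "0 0 0 0" --pt "0 0 0 0" --fingers 1

```text
t: 9.2
eef_pos: [493.0, -264.9, -2.2]
tcp_rot: [3.142, 0.0, 0.12]
ft_force: [0.0, 1.8, 0.7]
opening: 0.453
grip_force: 30.0
```

The remote is gripped, so reported z is biased by about 20 mm. I'll regrip a little deeper for a firmer hold.

Call:
carry_out --pt "0 0 0 0" --pt "0 0 0 0" --pt "0 0 0 0" --pt "0 0 -0.06 0" --pt "0 0 -0.06 0" --fingers -0.4

```text
t: 9.7
eef_pos: [493.0, -265.0, -8.5]
tcp_rot: [3.141, -0.0, 0.12]
ft_force: [-0.7, -0.2, 0.6]
opening: 0.695
grip_force: 0.0
```

Call:
carry_out --pt "0 0 0 0" --pt "0 0 0 0" --pt "0 0 0 0" --pt "0 0 0 0" --pt "0 0 0 0" --fingers 1

```text
t: 10.2
eef_pos: [493.0, -265.0, -8.2]
tcp_rot: [3.141, -0.0, 0.12]
ft_force: [0.6, 0.3, -0.5]
opening: 0.463
grip_force: 30.0
```

Call:
carry_out --pt "0 0 0.2 0" --pt "0 0 0.2 0" --pt "0 0 0.2 0" --pt "0 0 0.2 0" --pt "0 0 0.2 0"

```text
t: 10.7
eef_pos: [493.1, -265.0, 43.0]
tcp_rot: [3.141, -0.0, 0.12]
ft_force: [-0.4, -0.5, -1.8]
opening: 0.458
grip_force: 30.0
```

```bash
python3 - <<'E'
from h import *
s=env.state();print(s["eef_pos"],s["opening"],s["grip_force"],s["ft_force"])
p=s["eef_pos"]; a=env.read_camera("side")[:,:,::-1];b=env.read_camera("scene")[:,:,::-1]
for l in ["receiver_eye"]:
  for c in ["scene","side"]: print([(np.array(d["position"])[::-1]*[512,384],d["conf"]) for d in env.look_for(c,l)])
def red(im):
    h=cv2.cvtColor(im,cv2.COLOR_BGR2HSV); m=(((h[...,0]<6)|(h[...,0]>174))&(h[...,1]>200)&(h[...,2]>150)).astype(np.uint8)
    n,_,st,c=cv2.connectedComponentsWithStats(m); return [(st[i,4],c[i].round(1)) for i in range(1,n) if st[i,4]>8]
print(red(a),red(b))
r=a[180:285,210:350]; cv2.imwrite("pics/w7.png",cv2.convertScaleAbs(cv2.resize(r,(800,600),interpolation=cv2.INTER_CUBIC),alpha=2,beta=30))
E
```

```text
[ 493.1149946  -265.03468765   42.96411546] 0.45750347121786483 29.97294545173645 [-0.44918794 -0.54152124 -1.76692745]
[(array([183.6032, 248.4864]), 0.86)]
[(array([347.4944, 211.8912]), 0.9), (array([250.4192, 289.6896]), 0.5), (array([237.5168, 182.016 ]), 0.27)]
[(np.int32(48), array([335.6, 198. ]))] [(np.int32(39), array([ 63.9, 103.8])), (np.int32(69), array([189.2, 228.9]))]
```

View pics/w7.png

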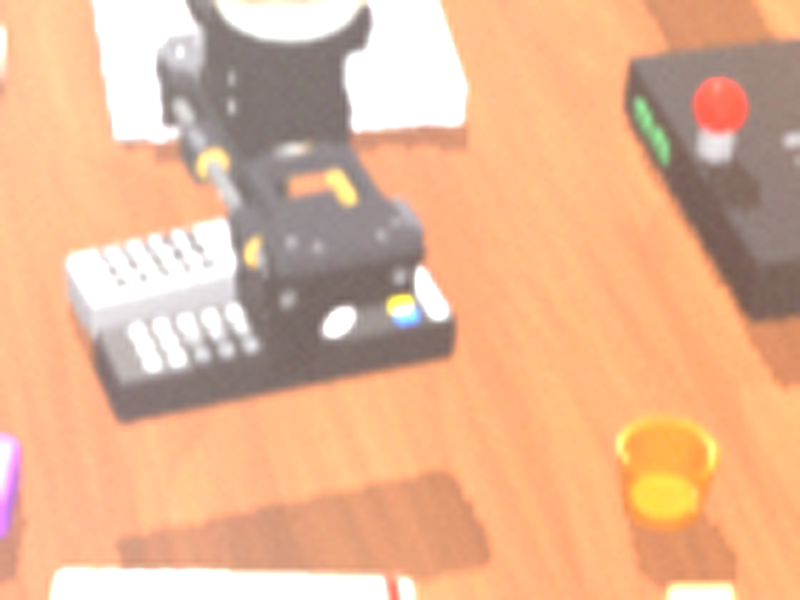

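```bash
python3 - <<'E'
from h import *
A=[]
def P(c):
    k=env.calibration(c);T=np.linalg.inv(np.array(k["pose"])); return np.array(k["K"])@T[:3]
X=cv2.triangulatePoints(P("side"),P("scene"),np.array([[335.6],[198.0]]),np.array([[189.2],[228.9]])); X=(X[:3]/X[3]).ravel(); print(X)
w=world("side",np.array([(95,335),(422,268),(452,318),(112,380)])/5.714+[210,180],77)[:,:2]
v=(w[1]+w[2]-w[0]-w[3])/2; print(w.mean(0),np.hypot(*v),np.degrees(np.arctan2(v[1],v[0])))
E
```

```text
[ 766.80483199 -122.44508738   70.81049926]
[ 490.50174413 -269.42822622] 166.59847264930158 6.31086945986057
```

Call:
carry_out --pt "0.1 0.4 0.1 -0.2" --pt "0.2 0.6 0.04 -0.3" --pt "0.25 0.8 0 -0.3" --pt "0.2 0.7 0 -0.3" --pt "0.1 0.42 0 -0.02"

```text
t: 11.4
eef_pos: [535.6, -116.6, 48.2]
tcp_rot: [-3.141, 0.001, 0.003]
ft_force: [0.6, -0.0, -1.4]
opening: 0.462
grip_force: 30.0
```

Call:
carry_out --pt "0 0 0 0" --pt "0 0 0 0" --pt "0 0 0 0" --pt "0 0 0 0" --pt "0 0 0 0"

```text
t: 11.9
eef_pos: [535.3, -119.8, 48.7]
tcp_rot: [3.141, 0.0, 0.002]
ft_force: [0.8, 0.5, -1.3]
opening: 0.462
grip_force: 30.0
```

```bash
python3 - <<'E'
from h import *
s=env.state();print(s["eef_pos"],s["tcp_rot"],s["opening"],s["grip_force"],s["ft_force"])
a=env.read_camera("side")[:,:,::-1]
r=a[150:255,220:360]; cv2.imwrite("pics/w8.png",cv2.convertScaleAbs(cv2.resize(r,(800,600),interpolation=cv2.INTER_CUBIC),alpha=2,beta=30))
E
```

```text
[ 535.33716264 -119.79805502   48.69025977] [3.14149908e+00 1.11400251e-04 1.94027787e-03] 0.4615649183652935 29.981905817985535 [ 0.77161794  0.54124935 -1.29136615]
```

View pics/w8.png

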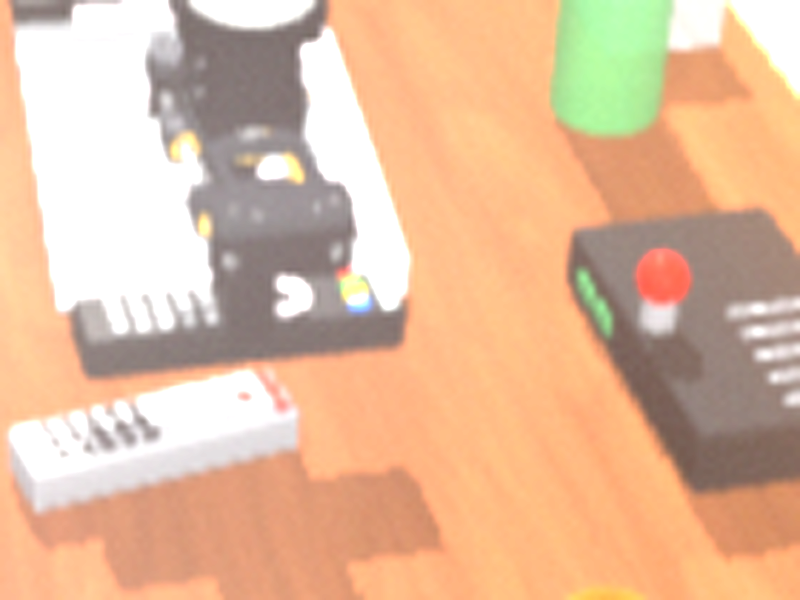

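The remote is held level with its nose at (405,315), facing the red eye at (662,277). I'll hold it there and check the numbers.

```bash
python3 - <<'E'
from h import *
q=lambda p:np.array(p)/5.714+[220,150]
w=world("side",q([(95,350),(405,316)]),83)[:,:2]; print(w)
d=w[1]-w[0]; d/=np.hypot(*d); n=np.array([-d[1],d[0]]); e=np.array([766.8,-122.4])
nose=w[1]+22*n; print("yaw",np.degrees(np.arctan2(d[1],d[0])),"x,y of eye",(e-nose)@d,(e-nose)@n)
E
```

```text
[[ 453.84745632 -151.58226345]
 [ 615.92217865 -151.22313292]]
yaw 0.1269576753349788 x,y of eye 150.9413180453198 6.488742913991379
```

Call:
carry_out --pt "0 0 0 0" --pt "0 0 0 0" --pt "0 0 0 0" --pt "0 0 0 0" --pt "0 0 0 0"

```text
t: 12.45
eef_pos: [535.5, -118.9, 48.7]
tcp_rot: [3.142, 0.0, 0.003]
ft_force: [-0.2, 0.4, -0.7]
opening: 0.464
grip_force: 30.0
```

Call:
carry_out --pt "0 0 0 0" --pt "0 0 0 0" --pt "0 0 0 0" --pt "0 0 0 0" --pt "0 0 0 0"

```text
t: 12.95
eef_pos: [535.5, -119.0, 48.7]
tcp_rot: [3.142, 0.0, 0.003]
ft_force: [-0.1, -0.3, -0.6]
opening: 0.458
grip_force: 30.0
```

Call:
carry_out --pt "0 0 0 0" --pt "0 0 0 0" --pt "0 0 0 0" --pt "0 0 0 0" --pt "0 0 0 0"

```text
t: 13.45
eef_pos: [535.5, -119.0, 48.8]
tcp_rot: [3.142, 0.0, 0.003]
ft_force: [0.9, 0.6, -1.4]
opening: 0.457
grip_force: 30.0
```

Call:
carry_out --pt "0 0 0 0" --pt "0 0 0 0" --pt "0 0 0 0" --pt "0 0 0 0" --pt "0 0 0 0"

```text
t: 13.95
eef_pos: [535.5, -119.0, 48.8]
tcp_rot: [3.142, 0.0, 0.003]
ft_force: [-0.3, -0.5, -1.9]
opening: 0.461
grip_force: 30.0
```

Call:
carry_out --pt "0 0 0 0" --pt "0 0 0 0" --pt "0 0 0 0" --pt "0 0 0 0" --pt "0 0 0 0"

```text
t: 14.45
eef_pos: [535.5, -119.0, 48.8]
tcp_rot: [3.142, 0.0, 0.003]
ft_force: [0.1, 0.5, -1.0]
opening: 0.461
grip_force: 30.0
```

Pointing is done. The eye sat 151 mm ahead of the nose and 6 mm to the side for over 2 s. Next I'll fit the tray pose by rendering its model against the first pictures from both fixed cameras.

```bash
cat > tray.py <<'E'
from h import *
from scipy.optimize import minimize
S=800/512
ims={c:cv2.imread(f"pics/{c}0.png")[:,:,0].astype(np.float32) for c in ["scene","side"]}
cal={c:env.calibration(c) for c in ims}
def box(x0,x1,y0,y1,z0,z1,v): return (x0,x1,y0,y1,z0,z1,v)
B=[box(-100,100,-204,204,0,6,150)]+[box(-60,80,y-4,y+4,6,18,225) for y in (115,10,-95,-200)]+[box(80,100,-204,204,0,22,225),box(-100,80,120,203,6,22,25)]
def draw(c,p,sc=2):
    x,y,a=p; R=np.array([[np.cos(a),-np.sin(a)],[np.sin(a),np.cos(a)]])
    im=np.full((600*1,800*1),35,np.float32)
    for x0,x1,y0,y1,z0,z1,v in B:
        for z,val in ((z0,v*.8),(z1,v)):
            q=np.array([(x0,y0),(x1,y0),(x1,y1),(x0,y1)])@R.T+[x,y]
            px=pix(c,np.c_[q,np.full(4,z)],cal[c])*S
            if z==z1:
                cv2.fillPoly(im,[np.round(np.vstack([px])*16).astype(int)],float(v),cv2.LINE_AA,4)
            else:
                hull=cv2.convexHull(np.vstack([px,pix(c,np.c_[q,np.full(4,z1)],cal[c])*S]).astype(np.float32))
                cv2.fillPoly(im,[np.round(hull*16).astype(int)],float(val),cv2.LINE_AA,4)
    return cv2.GaussianBlur(im,(0,0),1.5)
roi={"scene":(300,480,360,545),"side":(205,330,335,470)}
def cost(p,cs=("scene","side")):
    t=0
    for c in cs:
        r0,r1,c0,c1=roi[c]; a=draw(c,p)[r0:r1,c0:c1]; b=ims[c][r0:r1,c0:c1]
        m=np.ones_like(b,bool)
        if c=="side": m[:40,60:]=False
        t-=np.corrcoef(a[m],b[m])[0,1]
    return t
if __name__=="__main__":
    for cs in (("scene","side"),("scene",),("side",)):
        best=None
        for x0 in (560,575,590):
          for y0 in (170,185,200):
            for a in (-.13,-.09,-.05):
                r=cost((x0,y0,a),cs)
                if best is None or r<best[0]: best=(r,(x0,y0,a))
        r=minimize(cost,best[1],args=(cs,),method="Nelder-Mead",options=dict(initial_simplex=np.array(best[1])+np.array([[0,0,0],[10,0,0],[0,10,0],[0,0,.04]])))
        print(cs,r.x.round(3),r.fun)
        if len(cs)==2:
            np.save("tray.npy",r.x); vis=[]
            for c in ims:
                v=cv2.cvtColor(ims[c].astype(np.uint8),cv2.COLOR_GRAY2BGR); e=cv2.Canny(draw(c,r.x).astype(np.uint8),30,80); v[e>0]=(0,0,255)
                r0,r1,c0,c1=roi[c]; vis.append(cv2.resize(v[r0:r1,c0:c1],(400,400)))
            cv2.imwrite("pics/tray.png",np.hstack(vis))
E
python3 tray.py
```

```text
('scene', 'side') [ 5.74328e+02  1.98419e+02 -6.90000e-02] -1.82210633466287
('scene',) [ 5.73467e+02  1.97666e+02 -5.40000e-02] -0.8891136345845064
('side',) [ 5.75935e+02  1.99073e+02 -8.30000e-02] -0.933982853179399
```

View pics/tray.png

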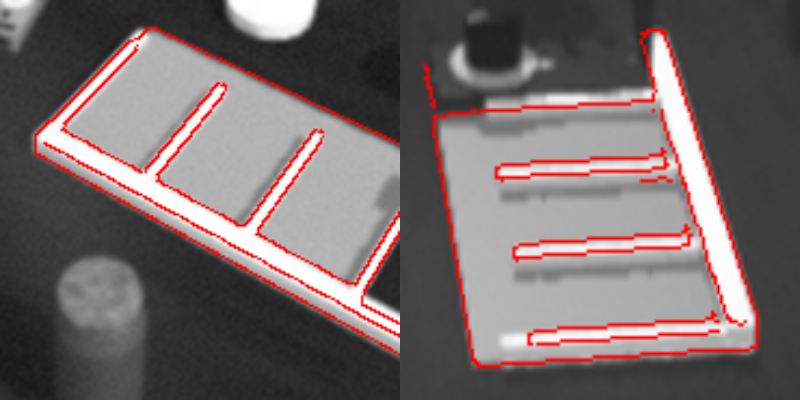

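The overlay fits well. The tray centre is at (574,198) with yaw about −0.067 rad. I'll carry the black remote to the left bay, bay0, arriving about 12 mm short of the stop and 8 mm off the rail.

Call:
carry_out --pt "0 0 0 0" --pt "0 0.2 0.5 0" --pt "0 0.5 0.4 -0.2" --pt "0.1 0.8 0 -0.2" --pt "0.1 0.9 0 -0.27"

```text
t: 14.95
eef_pos: [545.9, 1.6, 94.5]
tcp_rot: [3.141, -0.002, -0.07]
ft_force: [-0.5, -0.9, -1.5]
opening: 0.459
grip_force: 30.0
```

Call:
carry_out --pt "0.1 0.9 0 0" --pt "0.1 0.9 0 0" --pt "0.1 0.9 0 0" --pt "0.1 0.9 0 0" --pt "0 0.9 0 0"

```text
t: 15.45
eef_pos: [565.7, 227.9, 93.8]
tcp_rot: [-3.142, -0.0, -0.067]
ft_force: [-0.2, -0.7, -1.7]
opening: 0.456
grip_force: 30.0
```

Call:
carry_out --pt "0 0.7 0 0" --pt "0 0.4 0 0" --pt "0 0.1 0 0" --pt "0 0 0 0" --pt "0 0 0 0"

```text
t: 15.95
eef_pos: [565.5, 285.1, 93.7]
tcp_rot: [3.141, 0.0, -0.068]
ft_force: [0.2, -0.5, -1.7]
opening: 0.464
grip_force: 30.0
```

```bash
python3 - <<'E'
from h import *
s=env.state();print(s["eef_pos"],s["tcp_rot"],s["opening"],s["grip_force"],s["ft_force"])
b=[.3375,.3125]; print("knob skirt side",world("side",np.array([367,223.8])*.64,32), "scene bar",world("scene",np.array([580,395])*.64,34))
for c in("side","scene"):
  env.read_camera(c)
  for l in ["tv_remote","grey_remote","white_remote","charge_knob"]: print(c,l,[(world(c,np.array(d["position"])[::-1]*[512,384],26)[0].round().tolist(),round(d["conf"],2)) for d in env.look_for(c,l)])
E
```

```text
[565.50551487 285.06757325  93.66568165] [ 3.14115411e+00  3.41545569e-04 -6.75895867e-02] 0.464359071798079 29.981795847415924 [ 0.24853937 -0.45090809 -1.71066455]
knob skirt side [[538.56098297 351.10367174  32.        ]] scene bar [[545.31336998 368.70873207  34.        ]]
side tv_remote [([580.0, 441.0, 26.0], 0.94), ([281.0, -275.0, 26.0], 0.66)]
side grey_remote [([488.0, -156.0, 26.0], 0.84)]
side white_remote [([439.0, -408.0, 26.0], 0.6)]
side charge_knob []
scene tv_remote [([500.0, 271.0, 26.0], 0.61), ([304.0, -249.0, 26.0], 0.57), ([450.0, -398.0, 26.0], 0.37)]
scene grey_remote [([519.0, -122.0, 26.0], 0.8)]
scene white_remote [([462.0, -377.0, 26.0], 0.71)]
scene charge_knob [([528.0, 373.0, 26.0], 0.63), ([673.0, -417.0, 26.0], 0.25)]
```

Call:
carry_out --pt "0 0 -0.5 0" --pt "0 0 -0.5 0" --pt "0 0 -0.4 0" --pt "0 0 -0.3 0" --pt "0 0 -0.1 0"

```text
t: 16.95
eef_pos: [565.0, 285.8, 2.3]
tcp_rot: [3.141, 0.002, -0.067]
ft_force: [0.1, 0.4, -1.9]
opening: 0.463
grip_force: 30.0
```

Call:
carry_out --pt "0 0 -0.04 0" --pt "0 0 -0.04 0" --pt "0 0 -0.03 0" --pt "0 0 0 0" --pt "0 0 0 0"

```text
t: 17.45
eef_pos: [565.7, 286.1, -1.3]
tcp_rot: [-3.141, -0.001, -0.067]
ft_force: [-0.5, 0.2, -0.5]
opening: 0.457
grip_force: 30.0
```

Call:
carry_out --pt "0.04 0 -0.02 0" --pt "0.04 0 0 0" --pt "0.04 0 0 0" --pt "0.04 0 0 0" --pt "0.02 0 0 0"

```text
t: 17.95
eef_pos: [574.1, 286.1, -2.2]
tcp_rot: [3.141, 0.001, -0.067]
ft_force: [-5.9, 0.3, 6.4]
opening: 0.457
grip_force: 30.0
```

Call:
carry_out --pt "0.04 0 0 0" --pt "0.02 0 0 0" --pt "0 0 0 0" --pt "0 0 0 0" --pt "0 0 0 0"

```text
t: 18.45
eef_pos: [576.8, 285.9, -2.2]
tcp_rot: [3.141, 0.001, -0.067]
ft_force: [-5.4, -0.7, 7.2]
opening: 0.461
grip_force: 30.0
```

Call:
carry_out --pt "0 0 0.01 0" --pt "0.04 0 0 0" --pt "0.04 0 0 0" --pt "0 0 0 0" --pt "0 0 0 0"

```text
t: 18.95
eef_pos: [577.6, 285.9, -2.2]
tcp_rot: [3.139, 0.008, -0.068]
ft_force: [-19.7, 0.5, 12.7]
opening: 0.461
grip_force: 30.0
```

Call:
carry_out --pt "0.04 0 0 0" --pt "0.04 0 0 0" --pt "0 0 0 0" --pt "0 0 0 0" --pt "0 0 0 0"

```text
t: 19.45
eef_pos: [579.7, 285.6, -2.7]
tcp_rot: [3.138, 0.012, -0.067]
ft_force: [-26.1, 0.2, 14.2]
opening: 0.462
grip_force: 30.0
```

Call:
carry_out --pt "-0.08 0 0.02 0" --pt "0 0.04 0 0" --pt "0 0.04 0 0" --pt "0 0.04 0 0" --pt "0 0 0 0"

```text
t: 19.95
eef_pos: [579.5, 286.2, -1.5]
tcp_rot: [3.133, 0.007, -0.067]
ft_force: [-9.0, -36.2, 11.6]
opening: 0.458
grip_force: 30.1
```

Call:
carry_out --pt "0 0.04 0 0" --pt "0 0.04 0 0" --pt "0 0 0 0" --pt "0 0 0 0" --pt "0 0 0 0"

```text
t: 20.45
eef_pos: [579.4, 286.4, -1.5]
tcp_rot: [3.128, 0.009, -0.066]
ft_force: [-7.1, -59.7, 17.5]
opening: 0.46
grip_force: 30.0
```

Call:
carry_out --pt "0 -0.08 0 0" --pt "0 -0.08 0 0" --pt "0 -0.04 0 0" --pt "0 0 0 0" --pt "0 0 0 0"

```text
t: 20.95
eef_pos: [579.8, 285.8, -1.9]
tcp_rot: [3.14, 0.004, -0.067]
ft_force: [-8.0, 1.2, -1.0]
opening: 0.462
grip_force: 30.0
```

Call:
carry_out --pt "0 0 0 0" --pt "0 0 0 0" --pt "0 0 0 0" --pt "0 0 0.1 0" --pt "0 0 0.2 0" --fingers -0.2

```text
t: 21.45
eef_pos: [581.4, 285.9, 13.8]
tcp_rot: [3.141, 0.001, -0.067]
ft_force: [0.4, -0.3, 0.3]
opening: 0.601
grip_force: 0.0
```

Call:
carry_out --pt "0 0 0.5 0" --pt "0 0 0.8 0" --pt "-0.5 -0.4 0.8 0" --pt "-0.8 -0.8 0.8 0" --pt "-0.8 -0.8 0 0"

```text
t: 21.95
eef_pos: [494.0, 202.4, 150.9]
tcp_rot: [-3.139, -0.008, -0.066]
ft_force: [0.5, -0.9, -0.7]
opening: 0.6
grip_force: 0.0
```

```bash
python3 - <<'E'
from h import *
s=env.state();print(s["eef_pos"],s["tcp_rot"],s["opening"],s["grip_force"],s["ft_force"])
from tray import draw,cal,S
p=np.load("tray.npy"); vis=[]
for c,(r0,r1,c0,c1) in {"scene":(300,500,380,620),"side":(190,330,320,480)}.items():
    a=env.read_camera(c)[:,:,::-1]; cv2.imwrite(f"pics/{c}_b0.png",a); a=cv2.resize(a,(800,600),interpolation=cv2.INTER_CUBIC)
    vis.append(cv2.convertScaleAbs(cv2.resize(a[r0:r1,c0:c1],(400,400),interpolation=cv2.INTER_CUBIC),alpha=1.2))
cv2.imwrite("pics/b0.png",np.hstack(vis))
E
```

```text
[494.01665778 202.38046838 150.90473311] [-3.13913838 -0.00751223 -0.06603421] 0.6003056467982716 0.0 [ 0.47106411 -0.93154811 -0.68715088]
```

View pics/b0.png

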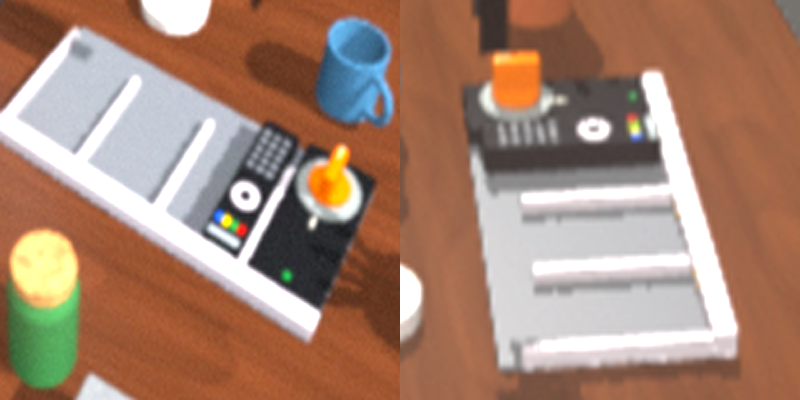

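The last picture shows the black remote flush in bay0, against the end stop at nose (230,240) and the left rail. Next I'll measure the grey and white remotes by fitting their box silhouettes in both fixed cameras.

```bash
cat > fit.py <<'E'
from h import *
from scipy.optimize import minimize
L=dict(tv_remote=170,grey_remote=150,white_remote=160)
def mask(im,c,seed,half=45):
    h=cv2.cvtColor(cv2.GaussianBlur(im,(0,0),.7),cv2.COLOR_RGB2HSV).astype(int); H,Sa,V=h[...,0],h[...,1],h[...,2]
    m=(((Sa<85)&(V>70))|(((H<4)|(H>175))&(Sa>170)&(V>130))).astype(np.uint8)
    w=np.zeros_like(m); x,y=int(seed[0]),int(seed[1]); w[max(0,y-half):y+half,max(0,x-half):x+half]=1; m&=w
    m=cv2.morphologyEx(m,cv2.MORPH_CLOSE,np.ones((3,3)))
    n,lab,st,cen=cv2.connectedComponentsWithStats(m)
    i=min((i for i in range(1,n) if st[i,4]>80),key=lambda i:np.hypot(*(cen[i]-seed)))
    hull=cv2.convexHull(np.argwhere(lab==i)[:,::-1].astype(np.int32)); o=np.zeros_like(m); cv2.fillPoly(o,[hull],1); return o
def sil(cal,c,p,l,z0=0,s=4):
    x,y,a=p; d=np.array([np.cos(a),np.sin(a)]); n=np.array([-d[1],d[0]])
    q=[np.r_[np.array([x,y])+i*d*l/2+j*n*22,z] for i in(-1,1) for j in(-1,1) for z in(z0,z0+26)]
    h=cv2.convexHull(pix(c,q,cal).astype(np.float32)); o=np.zeros((384,512),np.float32)
    cv2.fillPoly(o,[np.round(h*16).astype(int)],1.,cv2.LINE_AA,4); return o
def fit(name,guess,cams=("scene","side"),z0=0,save=None):
    ms={c:(env.calibration(c),mask(env.read_camera(c),c,pix(c,[[guess[0],guess[1],z0+13]])[0]).astype(np.float32)) for c in cams}
    def cost(p): return sum(np.abs(sil(k,c,p,L[name],z0)-m).sum()/m.sum() for c,(k,m) in ms.items())
    r=min((minimize(cost,np.array(guess)+np.array([0,0,da]),method="Nelder-Mead",options=dict(initial_simplex=np.array(guess)+np.array([[0,0,da],[12,0,da],[0,12,da],[0,0,.15+da]]))) for da in(-.2,0,.2)),key=lambda r:r.fun)
    return r.x.round(3),round(r.fun,3)
E
python3 - <<'E'
from fit import *
for n,g in (("grey_remote",(487,-139,.185)),("white_remote",(446,-397,-.205))):
    for cs in (("scene","side"),("scene",),("side",)): print(n,cs,fit(n,g,cs))
E
```

```text
grey_remote ('scene', 'side') (array([ 4.84566e+02, -1.37605e+02,  2.22000e-01]), np.float64(0.193))
grey_remote ('scene',) (array([ 4.84398e+02, -1.38199e+02,  2.29000e-01]), np.float64(0.076))
grey_remote ('side',) (array([ 4.83591e+02, -1.36762e+02,  2.21000e-01]), np.float64(0.064))
white_remote ('scene', 'side') (array([ 4.44614e+02, -3.94623e+02, -2.09000e-01]), np.float64(0.104))
white_remote ('scene',) (array([ 4.45465e+02, -3.95828e+02, -2.07000e-01]), np.float64(0.07))
white_remote ('side',) (array([ 4.43143e+02, -3.94559e+02, -2.09000e-01]), np.float64(0.017))
```

Call:
carry_out --pt "0 -0.8 0 0.5" --pt "0 -1 0 0.6" --pt "0 -1 0 0.6" --pt "0 -1 0 0.6" --pt "0 -1 0 0.43" --fingers -0.4

```text
t: 22.95
eef_pos: [493.0, -39.4, 146.5]
tcp_rot: [3.142, 0.0, 0.222]
ft_force: [0.8, 1.0, 1.3]
opening: 0.698
grip_force: 0.0
```

Call:
carry_out --pt "0 -1 0 0" --pt "0 -0.7 0 0" --pt "0 -0.2 0 0" --pt "0 0 0 0" --pt "0 0 0 0"

```text
t: 23.45
eef_pos: [492.9, -131.7, 146.4]
tcp_rot: [-3.141, 0.0, 0.219]
ft_force: [0.1, 0.7, 0.3]
opening: 0.699
grip_force: 0.0
```

Call:
carry_out --pt "-0.12 -0.1 -0.6 0" --pt "0 0 -0.8 0" --pt "0 0 -0.7 0" --pt "0 0 -0.5 0" --pt "0 0 -0.2 0"

```text
t: 23.95
eef_pos: [486.2, -135.8, 4.7]
tcp_rot: [-3.14, 0.003, 0.221]
ft_force: [-0.3, 0.6, -0.0]
opening: 0.702
grip_force: 0.0
```

Call:
carry_out --pt "0 0 0 0" --pt "0 0 -0.1 0" --pt "0 0 -0.1 0" --pt "0 0 -0.06 0" --pt "0 0 0 0"

```text
t: 24.45
eef_pos: [486.9, -137.7, -6.2]
tcp_rot: [3.141, -0.0, 0.219]
ft_force: [-0.3, 0.4, -0.5]
opening: 0.701
grip_force: 0.0
```

Call:
carry_out --pt "0 0 0 0" --pt "0 0 0 0" --pt "0 0 0 0" --pt "0 0 0 0" --pt "0 0 0 0" --fingers 1

```text
t: 24.95
eef_pos: [486.9, -137.7, -6.2]
tcp_rot: [3.141, -0.0, 0.219]
ft_force: [-0.9, 0.0, 2.6]
opening: 0.459
grip_force: 29.9
```

Call:
carry_out --pt "0 0 0.3 0" --pt "0 0 0.7 0" --pt "0.1 0.3 0.7 -0.5" --pt "0.3 0.8 0.3 -0.6" --pt "0.4 0.9 0 -0.6"

```text
t: 25.45
eef_pos: [528.0, -37.5, 96.1]
tcp_rot: [3.141, -0.004, 0.036]
ft_force: [1.2, -1.1, -1.5]
opening: 0.456
grip_force: 29.9
```

Call:
carry_out --pt "0.4 0.9 0 -0.6" --pt "0.3 0.9 0 -0.43" --pt "0.1 0.9 0 0" --pt "0.06 0.8 0 0" --pt "0 0.5 0 0"

```text
t: 25.95
eef_pos: [569.7, 165.0, 93.3]
tcp_rot: [-3.142, 0.0, -0.065]
ft_force: [-0.5, -0.8, -1.6]
opening: 0.461
grip_force: 29.9
```

Call:
carry_out --pt "0 0.24 0 0" --pt "0 0 0 0" --pt "0 0 0 0" --pt "0 0 0 0" --pt "0 0 0 0"

```text
t: 26.45
eef_pos: [570.1, 173.1, 93.7]
tcp_rot: [3.141, 0.0, -0.069]
ft_force: [0.4, 0.3, -1.2]
opening: 0.457
grip_force: 29.9
```

Call:
carry_out --pt "0 0 -0.5 0" --pt "0 0 -0.5 0" --pt "0 0 -0.4 0" --pt "0 0 -0.3 0" --pt "0 0 -0.1 0"

```text
t: 26.95
eef_pos: [569.4, 173.6, 2.3]
tcp_rot: [3.141, 0.002, -0.068]
ft_force: [-0.2, -0.1, 0.0]
opening: 0.458
grip_force: 29.9
```

Call:
carry_out --pt "0 0 -0.04 0" --pt "0 0 -0.03 0" --pt "0 0 -0.02 0" --pt "0 0 0 0" --pt "0 0 0 0"

```text
t: 27.45
eef_pos: [570.3, 174.4, -0.2]
tcp_rot: [-3.141, -0.001, -0.067]
ft_force: [0.7, -0.4, 2.9]
opening: 0.459
grip_force: 29.9
```

Call:
carry_out --pt "0.04 0 0 0" --pt "0.04 0 0 0" --pt "0.04 0 0 0" --pt "0.04 0 0 0" --pt "0 0 0 0"

```text
t: 27.95
eef_pos: [577.2, 174.4, -0.2]
tcp_rot: [3.141, 0.001, -0.067]
ft_force: [-5.0, 0.4, 8.1]
opening: 0.46
grip_force: 29.9
```

Call:
carry_out --pt "0.04 0 0 0" --pt "0.04 0 0 0" --pt "0.02 0 0 0" --pt "0 0 0 0" --pt "0 0 0 0"

```text
t: 28.45
eef_pos: [577.5, 174.3, -0.3]
tcp_rot: [3.14, 0.011, -0.068]
ft_force: [-24.9, 0.4, 20.7]
opening: 0.458
grip_force: 30.1
```

Call:
carry_out --pt "-0.06 0 0.01 0" --pt "0 0.04 0 0" --pt "0 0.04 0 0" --pt "0 0.04 0 0" --pt "0 0 0 0"

```text
t: 28.95
eef_pos: [578.0, 179.4, -0.2]
tcp_rot: [3.14, 0.004, -0.067]
ft_force: [-7.7, -6.6, 6.5]
opening: 0.46
grip_force: 30.0
```

Call:
carry_out --pt "0 0.02 0 0" --pt "0 0.02 0 0" --pt "0 0 0 0" --pt "0 0 0 0" --pt "0 0 0 0"

```text
t: 29.45
eef_pos: [578.1, 180.8, -0.2]
tcp_rot: [3.139, 0.004, -0.067]
ft_force: [-5.8, -10.0, 5.5]
opening: 0.459
grip_force: 30.0
```

Call:
carry_out --pt "0 0.03 0 0" --pt "0 0.03 0 0" --pt "0 0 0 0" --pt "0 0 0 0" --pt "0 0 0 0"

```text
t: 29.95
eef_pos: [578.1, 181.0, -0.2]
tcp_rot: [3.136, 0.005, -0.066]
ft_force: [-5.9, -31.1, 9.4]
opening: 0.459
grip_force: 30.0
```

Call:
carry_out --pt "0 0.03 0 0" --pt "0 0.03 0 0" --pt "0 0 0 0" --pt "0 0 0 0" --pt "0 0 0 0"

```text
t: 30.45
eef_pos: [578.0, 181.1, -0.2]
tcp_rot: [3.133, 0.006, -0.066]
ft_force: [-6.8, -51.9, 12.7]
opening: 0.459
grip_force: 30.0
```

Call:
carry_out --pt "0 -0.08 0 0" --pt "0 -0.08 0.02 0" --pt "0 0 0.01 0" --pt "0 0 0 0" --pt "0 0 0 0"

```text
t: 30.95
eef_pos: [578.1, 179.8, 0.6]
tcp_rot: [3.14, 0.004, -0.067]
ft_force: [-5.3, -2.3, -2.8]
opening: 0.461
grip_force: 30.0
```

Call:
carry_out --pt "0.04 0 0 0" --pt "0.04 0 0 0" --pt "0 0 0 0" --pt "0 0 0 0" --pt "0 0 0 0"

```text
t: 31.45
eef_pos: [577.9, 179.7, -0.0]
tcp_rot: [3.139, 0.013, -0.067]
ft_force: [-21.5, -1.5, 4.2]
opening: 0.458
grip_force: 30.0
```

Call:
carry_out --pt "0.04 0 0 0" --pt "0.04 0 0 0" --pt "0 0 0 0" --pt "0 0 0 0" --pt "0 0 0 0"

```text
t: 31.95
eef_pos: [580.2, 179.5, -0.4]
tcp_rot: [3.138, 0.016, -0.067]
ft_force: [-27.2, -2.7, 5.5]
opening: 0.457
grip_force: 30.0
```

Call:
carry_out --pt "-0.12 0.04 0 0" --pt "0 0.04 0 0" --pt "0 0 -0.02 0" --pt "0 0 0 0" --pt "0 0 0 0"

```text
t: 32.45
eef_pos: [580.3, 180.9, 0.5]
tcp_rot: [3.137, 0.004, -0.066]
ft_force: [-6.8, -25.3, 9.5]
opening: 0.456
grip_force: 30.0
```

Call:
carry_out --pt "0 -0.04 -0.02 0" --pt "0 0 0 0" --pt "0 0 0 0" --pt "0 0 0 0" --pt "0 0 0 0"

```text
t: 32.95
eef_pos: [580.5, 180.8, -0.2]
tcp_rot: [3.139, 0.003, -0.067]
ft_force: [-7.5, -11.5, 10.5]
opening: 0.458
grip_force: 30.0
```

Call:
carry_out --pt "0 0 0 0" --pt "0 0 0 0" --pt "0 0 0 0" --pt "0 0 0.1 0" --pt "0 0 0.2 0" --fingers -0.2

```text
t: 33.45
eef_pos: [581.6, 182.3, 14.1]
tcp_rot: [3.141, 0.001, -0.067]
ft_force: [-0.0, -0.1, -0.3]
opening: 0.598
grip_force: 0.0
```

Call:
carry_out --pt "0 0 0.5 0" --pt "0 0 0.8 0" --pt "-0.3 -0.6 0.8 -0.3" --pt "-0.3 -1 0.4 -0.5" --pt "-0.3 -1 0 -0.5"

```text
t: 33.95
eef_pos: [540.5, 60.4, 139.0]
tcp_rot: [-3.141, -0.006, -0.203]
ft_force: [1.3, -1.0, -1.4]
opening: 0.599
grip_force: 0.0
```

Call:
carry_out --pt "-0.3 -1 0 0" --pt "-0.3 -1 0 0" --pt "-0.3 -1 0 0" --pt "-0.3 -1 0 0" --pt "0 -0.5 0 0" --fingers -0.4

```text
t: 34.45
eef_pos: [480.9, -158.5, 136.4]
tcp_rot: [3.141, -0.001, -0.205]
ft_force: [0.8, 0.6, -0.3]
opening: 0.701
grip_force: 0.0
```

```bash
python3 - <<'E'
from fit import *
s=env.state();print(s["eef_pos"],s["tcp_rot"],s["opening"])
for cs in (("scene","side"),("scene",),("side",)): print(cs,fit("white_remote",(444,-395,-.2),cs))
E
```

```text
[ 480.86935191 -158.45199642  136.35643841] [ 3.14105453e+00 -6.98607370e-04 -2.05272870e-01] 0.7009201844246351
('scene', 'side') (array([ 4.27113e+02, -4.14355e+02, -1.97000e-01]), np.float64(0.492))
('scene',) (array([ 4.26501e+02, -4.21795e+02, -2.04000e-01]), np.float64(0.505))
('side',) (array([ 4.26727e+02, -4.12737e+02, -2.09000e-01]), np.float64(0.026))
```

The white remote has been knocked to about (428,−413). I'll grasp it there.

Call:
carry_out --pt "-0.2 -0.8 0 0" --pt "-0.2 -1 0 0" --pt "-0.2 -1 0 0" --pt "-0.2 -1 0 0" --pt "-0.2 -0.8 0 0"

```text
t: 35.15
eef_pos: [433.2, -383.7, 135.7]
tcp_rot: [3.141, -0.0, -0.202]
ft_force: [-0.2, 0.7, -0.4]
opening: 0.699
grip_force: 0.0
```

Call:
carry_out --pt "0 -0.4 0 0" --pt "0 0 0 0" --pt "0 0 0 0" --pt "0 0 0 0" --pt "0 0 0 0"

```text
t: 35.65
eef_pos: [433.4, -401.3, 135.6]
tcp_rot: [-3.142, 0.0, -0.201]
ft_force: [0.2, -0.1, 0.0]
opening: 0.697
grip_force: 0.0
```

```bash
python3 - <<'E'
from fit import *
s=env.state();print(s["eef_pos"],s["tcp_rot"],s["opening"])
for cs in (("scene",),("side",)): print(cs,fit("white_remote",(427,-413,-.2),cs))
E
```

```text
[ 433.41749523 -401.27099904  135.59727578] [-3.14154942e+00  8.84859864e-05 -2.01401424e-01] 0.6974770580795817
('scene',) (array([ 4.24388e+02, -4.16055e+02, -1.89000e-01]), np.float64(0.537))
('side',) (array([ 4.26779e+02, -4.12791e+02, -2.03000e-01]), np.float64(0.023))
```

Call:
carry_out --pt "-0.06 -0.22 -0.5 0" --pt "0 0 -0.7 0" --pt "0 0 -0.7 0" --pt "0 0 -0.5 0" --pt "0 0 -0.2 0"

```text
t: 36.25
eef_pos: [429.3, -412.5, 3.2]
tcp_rot: [-3.14, 0.003, -0.203]
ft_force: [-0.3, -0.8, 1.1]
opening: 0.699
grip_force: 0.0
```

Call:
carry_out --pt "0 0 -0.1 0" --pt "0 0 -0.1 0" --pt "0 0 -0.05 0" --pt "0 0 0 0" --pt "0 0 0 0"

```text
t: 36.75
eef_pos: [430.1, -414.0, -6.5]
tcp_rot: [3.141, -0.001, -0.203]
ft_force: [0.3, -0.1, 0.4]
opening: 0.701
grip_force: 0.0
```

Call:
carry_out --pt "0 0 0 0" --pt "0 0 0 0" --pt "0 0 0 0" --pt "0 0 0 0" --pt "0 0 0 0" --fingers 1

```text
t: 37.25
eef_pos: [429.9, -413.7, -7.0]
tcp_rot: [3.141, -0.0, -0.203]
ft_force: [-0.3, 0.8, 2.9]
opening: 0.463
grip_force: 30.0
```

Call:
carry_out --pt "0 0 0.3 0" --pt "0 0 0.7 0" --pt "0.1 0.3 0.7 0.3" --pt "0.3 0.8 0.3 0.5" --pt "0.3 0.9 0 0.5"

```text
t: 37.75
eef_pos: [465.9, -314.2, 96.2]
tcp_rot: [3.138, -0.004, -0.067]
ft_force: [1.4, 0.7, -1.1]
opening: 0.464
grip_force: 30.0
```

Call:
carry_out --pt "0.3 0.9 0 0" --pt "0.3 0.9 0 0" --pt "0.3 0.9 0 0" --pt "0.3 0.9 0 0" --pt "0.3 0.9 0 0"

```text
t: 38.25
eef_pos: [540.2, -86.8, 93.9]
tcp_rot: [3.141, -0.001, -0.067]
ft_force: [1.0, -0.7, -2.0]
opening: 0.461
grip_force: 30.0
```

Call:
carry_out --pt "0.2 0.9 0 0" --pt "0 0.8 0 0" --pt "0 0.4 0 0" --pt "0 0 0 0" --pt "0 0 0 0"

```text
t: 38.75
eef_pos: [549.9, 16.3, 93.5]
tcp_rot: [3.141, -0.001, -0.066]
ft_force: [0.3, -0.3, -1.9]
opening: 0.457
grip_force: 30.0
```

Call:
carry_out --pt "0.08 0.4 0 0" --pt "0 0.4 0 0" --pt "0 0.28 0 0" --pt "0 0 0 0" --pt "0 0 -0.4 0"

```text
t: 39.25
eef_pos: [555.2, 69.7, 74.6]
tcp_rot: [-3.142, -0.004, -0.067]
ft_force: [0.1, -0.1, -2.0]
opening: 0.458
grip_force: 30.0
```

Call:
carry_out --pt "0 0 -0.5 0" --pt "0 0 -0.4 0" --pt "0 0 -0.3 0" --pt "0 0 -0.2 0" --pt "0 0 0 0"

```text
t: 39.75
eef_pos: [553.4, 69.5, 1.9]
tcp_rot: [3.141, 0.002, -0.068]
ft_force: [0.0, -0.5, -1.1]
opening: 0.462
grip_force: 30.0
```

Call:
carry_out --pt "0 0 -0.04 0" --pt "0 0 -0.02 0" --pt "0 0 -0.02 0" --pt "0 0 0 0" --pt "0 0 0 0"

```text
t: 40.25
eef_pos: [554.0, 70.3, -0.9]
tcp_rot: [3.142, -0.0, -0.067]
ft_force: [-0.3, 0.4, -1.6]
opening: 0.457
grip_force: 30.0
```

Call:
carry_out --pt "0.04 0 0 0" --pt "0.04 0 0 0" --pt "0.04 0 0 0" --pt "0.04 0 0 0" --pt "0 0 0 0"

```text
t: 40.75
eef_pos: [562.2, 70.3, -1.0]
tcp_rot: [3.142, -0.0, -0.067]
ft_force: [-1.1, 0.0, 2.7]
opening: 0.464
grip_force: 30.0
```

Call:
carry_out --pt "0.04 0 0 0" --pt "0.04 0 0 0" --pt "0 0 0 0" --pt "0 0 0 0" --pt "0 0 0 0"

```text
t: 41.25
eef_pos: [566.1, 70.3, -1.0]
tcp_rot: [3.142, -0.001, -0.067]
ft_force: [-2.3, -0.0, 4.2]
opening: 0.458
grip_force: 30.0
```

Call:
carry_out --pt "0.04 0 0 0" --pt "0.04 0 0 0" --pt "0 0 0 0" --pt "0 0 0 0" --pt "0 0 0 0"

```text
t: 41.75
eef_pos: [567.6, 70.3, -1.0]
tcp_rot: [3.141, 0.005, -0.067]
ft_force: [-11.9, 0.0, 13.1]
opening: 0.457
grip_force: 30.0
```

Contact is close to the prediction of 566. I'll press a little more, then go to the rail.

Call:
carry_out --pt "0.04 0 0.01 0" --pt "0.04 0 0 0" --pt "0 0 0 0" --pt "0 0 0 0" --pt "0 0 0 0"

```text
t: 42.25
eef_pos: [568.2, 70.3, -1.2]
tcp_rot: [3.141, 0.012, -0.067]
ft_force: [-23.5, -1.8, 15.7]
opening: 0.458
grip_force: 30.0
```

Call:
carry_out --pt "-0.06 0 0 0" --pt "0 0.04 0 0" --pt "0 0.04 0 0" --pt "0 0.04 0 0" --pt "0 0 0 0"

```text
t: 42.75
eef_pos: [568.7, 75.6, -1.2]
tcp_rot: [3.141, 0.005, -0.068]
ft_force: [-8.7, -6.1, 4.7]
opening: 0.457
grip_force: 30.1
```

Call:
carry_out --pt "0 0.03 0 0" --pt "0 0.03 0 0" --pt "0 0 0 0" --pt "0 0 0 0" --pt "0 0 0 0"

```text
t: 43.25
eef_pos: [568.8, 76.4, -1.1]
tcp_rot: [3.138, 0.005, -0.068]
ft_force: [-10.0, -24.5, 6.3]
opening: 0.462
grip_force: 30.1
```

Call:
carry_out --pt "0.06 0.03 0 0" --pt "0.06 0 0 0" --pt "0 0 0 0" --pt "-0.1 -0.06 0 0" --pt "0 0 0 0"

```text
t: 43.75
eef_pos: [569.7, 76.2, -1.2]
tcp_rot: [3.14, 0.004, -0.068]
ft_force: [-9.1, -11.6, 3.1]
opening: 0.46
grip_force: 30.1
```

Call:
carry_out --pt "0 0 0 0" --pt "0 0 0 0" --pt "0 0 0 0" --pt "0 0 0.1 0" --pt "0 0 0.2 0" --fingers -0.2

```text
t: 44.25
eef_pos: [571.6, 78.0, 14.4]
tcp_rot: [3.141, 0.001, -0.067]
ft_force: [-1.1, 0.5, 0.6]
opening: 0.6
grip_force: 0.0
```

Call:
carry_out --pt "0 0 0.5 0" --pt "0 0 0.8 0" --pt "-0.5 -1 0.8 0" --pt "-0.6 -1 0.6 0" --pt "-0.6 -1 0 0"

```text
t: 44.75
eef_pos: [505.9, -40.4, 134.9]
tcp_rot: [3.141, -0.006, -0.065]
ft_force: [0.4, -0.7, -0.7]
opening: 0.6
grip_force: 0.0
```

Call:
carry_out --pt "-0.4 -1 0 0" --pt "0 -1 0 0" --pt "0 -1 0 0" --pt "0 -0.5 0 0" --pt "0 0 0 0"

```text
t: 45.25
eef_pos: [486.6, -214.0, 132.1]
tcp_rot: [3.141, -0.001, -0.071]
ft_force: [1.3, 0.6, -0.2]
opening: 0.601
grip_force: 0.0
```

```bash
cat > chk.py <<'E'
from fit import *
import tray as T
from scipy.optimize import minimize
s=env.state();print(s["eef_pos"],s["opening"])
p=np.load("tray.npy"); ims={c:env.read_camera(c) for c in("scene","side")}
for c in ims: cv2.imwrite(f"pics/{c}_all.png",cv2.resize(ims[c][:,:,::-1],(800,600),interpolation=cv2.INTER_CUBIC))
vis=[]
R=lambda a:np.array([[np.cos(a),-np.sin(a)],[np.sin(a),np.cos(a)]])
for c,(r0,r1,c0,c1) in {"scene":(300,480,360,600),"side":(195,330,335,470)}.items():
    v=cv2.imread(f"pics/{c}_all.png")[r0:r1,c0:c1]; v=cv2.resize(v,None,fx=400/v.shape[1],fy=400/v.shape[1],interpolation=cv2.INTER_CUBIC); f=400/(c1-c0)
    for l,y in ((170,89),(150,-16),(160,-121)):
        q=np.array([(80,y+22),(80,y-22),(80-l,y-22),(80-l,y+22)])@R(p[2]).T+p[:2]
        px=(pix(c,np.c_[q,np.full(4,32)])*T.S-[c0,r0])*f
        cv2.polylines(v,[np.round(px*8).astype(int)],True,(0,255,0),1,cv2.LINE_AA,3)
    vis.append(v)
h=max(v.shape[0] for v in vis); vis=[cv2.copyMakeBorder(v,0,h-v.shape[0],0,0,cv2.BORDER_CONSTANT) for v in vis]
cv2.imwrite("pics/all.png",np.hstack(vis))
E
python3 chk.py
```

```text
[ 486.57128841 -213.99599591  132.08714661] 0.6008693110714517
```

View pics/all.png

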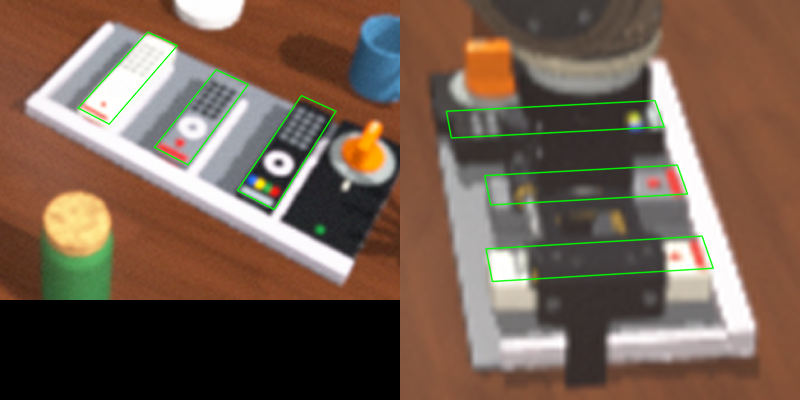

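Both views put all three remotes on their predicted home outlines (green). I'll confirm with gentle pushes using shut fingers on tails and sides, which will also mend any small gap. White's tail goes first.

Call:
carry_out --pt "-0.2 0.9 0 0" --pt "-0.2 1 0 0" --pt "-0.24 1 0 0" --pt "0 1 0 0" --pt "0 1 0 0" --fingers 1

```text
t: 45.85
eef_pos: [453.9, 34.7, 132.0]
tcp_rot: [-3.142, -0.001, -0.066]
ft_force: [0.2, -0.4, 0.3]
opening: 0.238
grip_force: 0.0
```

Call:
carry_out --pt "0 0.7 0 0" --pt "0 0.3 0 0" --pt "0 0.06 0 0" --pt "0 0 0 0" --pt "0 0 0 0"

```text
t: 46.35
eef_pos: [454.9, 84.3, 131.5]
tcp_rot: [3.141, -0.0, -0.067]
ft_force: [0.1, -0.4, 0.0]
opening: 0.006
grip_force: 0.0
```

Call:
carry_out --pt "0 0 -0.8 0" --pt "0 0 -0.8 0" --pt "0 0 -0.6 0" --pt "0 0 -0.4 0" --pt "0 0 0 0"

```text
t: 46.85
eef_pos: [453.9, 83.6, -0.6]
tcp_rot: [3.141, 0.004, -0.069]
ft_force: [0.3, 0.1, 1.3]
opening: 0.006
grip_force: 0.0
```

Call:
carry_out --pt "0.06 0 0 0" --pt "0.06 0 0 0" --pt "0.06 0 0 0" --pt "0.06 0 0 0" --pt "0 0 0 0"

```text
t: 47.35
eef_pos: [467.7, 84.7, 1.8]
tcp_rot: [-3.142, -0.001, -0.067]
ft_force: [-0.1, -0.6, -0.1]
opening: 0.008
grip_force: 0.0
```

Call:
carry_out --pt "0.04 0 0 0" --pt "0.04 0 0 0" --pt "0.04 0 0 0" --pt "0 0 0 0" --pt "0 0 0 0"

```text
t: 47.85
eef_pos: [473.0, 84.6, 1.3]
tcp_rot: [3.141, 0.0, -0.067]
ft_force: [-0.2, -0.1, -0.3]
opening: 0.003
grip_force: 0.0
```

Call:
carry_out --pt "0.04 0 0 0" --pt "0.04 0 0 0" --pt "0 0 0 0" --pt "0 0 0 0" --pt "0 0 0 0"

```text
t: 48.35
eef_pos: [473.9, 84.7, 1.1]
tcp_rot: [3.141, 0.006, -0.067]
ft_force: [-11.1, -0.3, 7.8]
opening: 0.008
grip_force: 5.7
```

Call:
carry_out --pt "0.04 0 0 0" --pt "0.04 0 0 0" --pt "0 0 0 0" --pt "0 0 0 0" --pt "0 0 0 0"

```text
t: 48.85
eef_pos: [474.0, 84.6, 1.0]
tcp_rot: [3.14, 0.014, -0.067]
ft_force: [-24.6, 0.1, 20.0]
opening: 0.005
grip_force: 12.8
```

White's tail is rigidly home, with contact at x=473.9. I predict contact at x≈490.9 for grey and 478.0 for black.

Call:
carry_out --pt "-0.4 0 0 0" --pt "0 0.6 0 0" --pt "0 0.7 0 0" --pt "0 0.5 0 0" --pt "0 0.3 0 0"

```text
t: 49.35
eef_pos: [461.0, 191.2, 1.4]
tcp_rot: [-3.142, -0.0, -0.066]
ft_force: [0.3, -0.0, -0.6]
opening: 0.006
grip_force: 0.0
```

Call:
carry_out --pt "0 0 0 0" --pt "0.2 0 0 0" --pt "0.2 0 0 0" --pt "0.04 0 0 0" --pt "0 0 0 0"

```text
t: 49.85
eef_pos: [483.7, 188.9, 1.2]
tcp_rot: [3.142, -0.0, -0.068]
ft_force: [-0.1, -0.1, 0.1]
opening: 0.006
grip_force: 0.0
```

Call:
carry_out --pt "0.04 0 0 0" --pt "0.04 0 0 0" --pt "0 0 0 0" --pt "0 0 0 0" --pt "0 0 0 0"

```text
t: 50.35
eef_pos: [486.9, 189.7, 1.3]
tcp_rot: [3.141, 0.0, -0.067]
ft_force: [0.5, -0.9, -0.6]
opening: 0.01
grip_force: 0.0
```

Call:
carry_out --pt "0.04 0 0 0" --pt "0.04 0 0 0" --pt "0 0 0 0" --pt "0 0 0 0" --pt "0 0 0 0"

```text
t: 50.85
eef_pos: [491.0, 189.6, 1.3]
tcp_rot: [3.141, 0.0, -0.067]
ft_force: [-0.3, 0.1, 0.2]
opening: 0.003
grip_force: 0.0
```

Call:
carry_out --pt "0.04 0 0 0" --pt "0.04 0 0 0" --pt "0 0 0 0" --pt "0 0 0 0" --pt "0 0 0 0"

```text
t: 51.35
eef_pos: [492.2, 189.5, 1.2]
tcp_rot: [3.14, 0.006, -0.067]
ft_force: [-11.5, 2.4, 7.9]
opening: 0.005
grip_force: 5.8
```

Call:
carry_out --pt "0.04 0 0 0" --pt "0.04 0 0 0" --pt "0 0 0 0" --pt "0 0 0 0" --pt "0 0 0 0"

```text
t: 51.85
eef_pos: [492.3, 189.4, 1.0]
tcp_rot: [3.138, 0.013, -0.067]
ft_force: [-27.0, 4.5, 18.2]
opening: 0.003
grip_force: 13.7
```

Call:
carry_out --pt "-0.64 0 0 0" --pt "-0.2 0.6 0 0" --pt "0 0.7 0 0" --pt "0 0.5 0 0" --pt "0 0.3 0 0"

```text
t: 52.35
eef_pos: [457.0, 296.3, 1.4]
tcp_rot: [-3.141, -0.001, -0.066]
ft_force: [0.4, -0.2, -0.7]
opening: 0.003
grip_force: 0.0
```

Call:
carry_out --pt "0 0 0 0" --pt "0.2 0 0 0" --pt "0 0 0 0" --pt "0 0 0 0" --pt "0 0 0 0"

```text
t: 52.85
eef_pos: [467.1, 293.9, 1.3]
tcp_rot: [3.141, 0.0, -0.068]
ft_force: [-0.5, -0.2, 0.8]
opening: 0.006
grip_force: 0.0
```

Call:
carry_out --pt "0.06 0 0 0" --pt "0.06 0 0 0" --pt "0 0 0 0" --pt "0 0 0 0" --pt "0 0 0 0"

```text
t: 53.35
eef_pos: [472.9, 294.6, 1.3]
tcp_rot: [3.141, 0.0, -0.067]
ft_force: [-0.4, 0.1, 0.6]
opening: 0.004
grip_force: 0.0
```

Call:
carry_out --pt "0.04 0 0 0" --pt "0.04 0 0 0" --pt "0 0 0 0" --pt "0 0 0 0" --pt "0 0 0 0"

```text
t: 53.85
eef_pos: [477.0, 294.6, 1.3]
tcp_rot: [3.141, 0.0, -0.067]
ft_force: [-0.8, 0.5, -0.1]
opening: 0.003
grip_force: 0.0
```

Call:
carry_out --pt "0.04 0 0 0" --pt "0.04 0 0 0" --pt "0 0 0 0" --pt "0 0 0 0" --pt "0 0 0 0"

```text
t: 54.35
eef_pos: [480.4, 294.6, 1.3]
tcp_rot: [3.141, 0.001, -0.067]
ft_force: [-3.6, 1.2, 3.3]
opening: 0.002
grip_force: 2.6
```

Call:
carry_out --pt "0.04 0 0 0" --pt "0.04 0 0 0" --pt "0 0 0 0" --pt "0 0 0 0" --pt "0 0 0 0"

```text
t: 54.85
eef_pos: [480.6, 294.4, 1.2]
tcp_rot: [3.139, 0.008, -0.067]
ft_force: [-22.0, 4.9, 13.4]
opening: 0.009
grip_force: 11.2
```

All three tails contact on one line (tray yaw ≈ −0.078), so the noses are home. Now a gentle side push on each, black first.

Call:
carry_out --pt "-0.24 0 0 0" --pt "0 0 0.6 0" --pt "0.5 -0.4 0.6 0" --pt "0.8 -0.4 0 0" --pt "0.7 -0.3 0 0"

```text
t: 55.35
eef_pos: [575.3, 238.8, 62.8]
tcp_rot: [-3.141, -0.004, -0.067]
ft_force: [-0.1, 0.6, -0.1]
opening: 0.001
grip_force: 0.0
```

Call:
carry_out --pt "0.1 0 0 0" --pt "0 0 0 0" --pt "0 0 -0.6 0" --pt "0 0 -0.4 0" --pt "0 0 -0.2 0"

```text
t: 55.85
eef_pos: [576.1, 240.0, -0.3]
tcp_rot: [3.141, 0.003, -0.066]
ft_force: [0.1, -0.0, -0.1]
opening: 0.002
grip_force: 0.0
```

Call:
carry_out --pt "0 0 0 0" --pt "0 0 0 0" --pt "0 0.04 0 0" --pt "0 0.04 0 0" --pt "0 0 0 0"

```text
t: 56.35
eef_pos: [578.3, 244.1, 2.0]
tcp_rot: [-3.141, -0.001, -0.067]
ft_force: [-0.1, -0.5, -0.7]
opening: -0.002
grip_force: 0.0
```

Call:
carry_out --pt "0 0.04 0 0" --pt "0 0.04 0 0" --pt "0 0.02 0 0" --pt "0 0 0 0" --pt "0 0 0 0"

```text
t: 56.85
eef_pos: [578.0, 248.6, 1.3]
tcp_rot: [3.141, 0.0, -0.067]
ft_force: [0.4, 0.3, 0.2]
opening: 0.006
grip_force: 0.0
```

Call:
carry_out --pt "0 0.04 0 0" --pt "0 0.04 0 0" --pt "0 0 0 0" --pt "0 0 0 0" --pt "0 0 0 0"

```text
t: 57.35
eef_pos: [578.0, 252.6, 1.3]
tcp_rot: [3.141, 0.0, -0.067]
ft_force: [0.8, 0.1, 0.1]
opening: 0.001
grip_force: 0.0
```

Call:
carry_out --pt "0 0.04 0 0" --pt "0 0.02 0 0" --pt "0 0 0 0" --pt "0 0 0 0" --pt "0 0 0 0"

```text
t: 57.85
eef_pos: [578.0, 255.6, 1.3]
tcp_rot: [3.142, -0.0, -0.067]
ft_force: [-0.4, -0.3, 0.0]
opening: 0.006
grip_force: 0.0
```

Call:
carry_out --pt "0 0.04 0 0" --pt "0 0.02 0 0" --pt "0 0 0 0" --pt "0 0 0 0" --pt "0 0 0 0"

```text
t: 58.35
eef_pos: [578.0, 258.6, 1.4]
tcp_rot: [3.141, -0.0, -0.067]
ft_force: [-0.1, -0.4, -0.7]
opening: 0.006
grip_force: 0.0
```

Call:
carry_out --pt "0 0.04 0 0" --pt "0 0.02 0 0" --pt "0 0 0 0" --pt "0 0 0 0" --pt "0 0 0 0"

```text
t: 58.85
eef_pos: [578.0, 259.5, 1.4]
tcp_rot: [3.139, 0.001, -0.067]
ft_force: [-0.0, -14.5, 4.1]
opening: 0.006
grip_force: 7.2
```

Black is flush, with rigid contact at y=259.3. I expect grey at (570,154.6) and white at (562,49.9).

Call:
carry_out --pt "0 -0.2 0 0" --pt "0 0 0.6 0" --pt "0 -0.5 0.6 0" --pt "-0.1 -0.9 0 0" --pt "-0.06 -0.7 0 0"

```text
t: 59.35
eef_pos: [569.9, 145.3, 62.3]
tcp_rot: [-3.141, -0.002, -0.066]
ft_force: [0.6, -0.5, 0.1]
opening: 0.005
grip_force: 0.0
```

Call:
carry_out --pt "0 0 0 0" --pt "0 0 -0.4 0" --pt "0 0 -0.5 0" --pt "0 0 -0.3 0" --pt "0 0 0 0"

```text
t: 59.85
eef_pos: [569.0, 146.8, -0.5]
tcp_rot: [3.141, 0.003, -0.067]
ft_force: [-0.4, -0.0, 0.0]
opening: 0.004
grip_force: 0.0
```

Call:
carry_out --pt "0 0.04 0 0" --pt "0 0.04 0 0" --pt "0 0 0 0" --pt "0 0 0 0" --pt "0 0 0 0"

```text
t: 60.35
eef_pos: [570.2, 150.7, 1.7]
tcp_rot: [-3.142, -0.001, -0.067]
ft_force: [1.0, -0.1, -0.4]
opening: 0.007
grip_force: 0.0
```

Call:
carry_out --pt "0 0.02 0 0" --pt "0 0.02 0 0" --pt "0 0 0 0" --pt "0 0 0 0" --pt "0 0 0 0"

```text
t: 60.85
eef_pos: [570.0, 152.6, 1.3]
tcp_rot: [3.141, 0.0, -0.067]
ft_force: [0.7, -0.9, -0.4]
opening: 0.003
grip_force: 0.0
```

Call:
carry_out --pt "0 0.02 0 0" --pt "0 0.02 0 0" --pt "0 0 0 0" --pt "0 0 0 0" --pt "0 0 0 0"

```text
t: 61.35
eef_pos: [570.0, 154.6, 1.3]
tcp_rot: [3.142, -0.0, -0.067]
ft_force: [0.6, -0.7, -0.7]
opening: 0.002
grip_force: 0.4
```

Call:
carry_out --pt "0 0.04 0 0" --pt "0 0.02 0 0" --pt "0 0 0 0" --pt "0 0 0 0" --pt "0 0 0 0"

```text
t: 61.85
eef_pos: [570.0, 155.0, 1.7]
tcp_rot: [3.139, 0.001, -0.067]
ft_force: [-1.0, -21.7, 6.9]
opening: 0.007
grip_force: 11.0
```

Call:
carry_out --pt "0 -0.24 0 0" --pt "0 0 0.6 0" --pt "0 -0.5 0.6 0" --pt "-0.1 -0.9 0 0" --pt "-0.06 -0.62 0 0"

```text
t: 62.35
eef_pos: [562.1, 43.0, 62.3]
tcp_rot: [-3.142, -0.002, -0.067]
ft_force: [0.1, 0.4, -0.7]
opening: 0.005
grip_force: 0.0
```

Call:
carry_out --pt "0 0 0 0" --pt "0 0 -0.4 0" --pt "0 0 -0.5 0" --pt "0 0 -0.3 0" --pt "0 0 0 0"

```text
t: 62.85
eef_pos: [561.0, 45.2, -0.5]
tcp_rot: [-3.142, 0.003, -0.067]
ft_force: [-0.5, 0.4, 0.0]
opening: 0.005
grip_force: 0.0
```

Call:
carry_out --pt "0 0.04 0 0" --pt "0 0.04 0 0" --pt "0 0 0 0" --pt "0 0 0 0" --pt "0 0 0 0"

```text
t: 63.35
eef_pos: [562.2, 48.7, 1.8]
tcp_rot: [3.142, -0.001, -0.067]
ft_force: [0.0, -0.6, 0.1]
opening: 0.004
grip_force: 0.0
```

Call:
carry_out --pt "0 0.02 0 0" --pt "0 0.02 0 0" --pt "0 0 0 0" --pt "0 0 0 0" --pt "0 0 0 0"

```text
t: 63.85
eef_pos: [562.1, 50.0, 1.5]
tcp_rot: [3.141, -0.0, -0.067]
ft_force: [-0.8, -5.7, 2.3]
opening: 0.007
grip_force: 2.9
```

All three remotes are flush at the predicted spacing. Now the knob: I'll back off and fit its orange bar in both cameras.

Call:
carry_out --pt "0 -0.2 0 0" --pt "0 0 0.8 0" --pt "0 0 0.8 0" --pt "-0.5 1 0.8 0" --pt "-0.8 1 0.5 0"

```text
t: 64.35
eef_pos: [515.9, 113.3, 130.7]
tcp_rot: [-3.141, -0.003, -0.07]
ft_force: [0.7, 0.2, -0.8]
opening: 0.009
grip_force: 0.0
```

Call:
carry_out --pt "0 0.9 0 0" --pt "0 0.2 0 0" --pt "0 0 0 0" --pt "0 0 0 0" --pt "0 0 0 0" --fingers -0.2

```text
t: 64.85
eef_pos: [514.9, 167.1, 128.2]
tcp_rot: [3.141, 0.001, -0.068]
ft_force: [0.6, 0.2, 0.1]
opening: 0.366
grip_force: 0.0
```

```bash
cat > knob.py <<'E'
from h import *
from scipy.optimize import minimize
s=env.state();print(s["eef_pos"],s["tcp_rot"],s["opening"])
ms={}
for c in("scene","side"):
    im=env.read_camera(c); h=cv2.cvtColor(im,cv2.COLOR_RGB2HSV).astype(int)
    m=((h[...,0]>=8)&(h[...,0]<=22)&(h[...,1]>190)&(h[...,2]>150)).astype(np.uint8)
    x,y=pix(c,[[540,358,50]])[0].astype(int); w=np.zeros_like(m); w[y-25:y+25,x-25:x+25]=1; m&=w
    n,lab,st,cen=cv2.connectedComponentsWithStats(m); i=1+np.argmax(st[1:,4]); ms[c]=(env.calibration(c),(lab==i).astype(np.float32)); print(c,st[i],cen[i])
def sil(c,k,p):
    o=np.zeros((384,512),np.float32); a=p[2]; d=np.array([np.cos(a),np.sin(a)]);n=np.array([-d[1],d[0]])
    q=[np.r_[p[:2]+i*d*23+j*n*7,z] for i in(-1,1) for j in(-1,1) for z in(34,66)]
    cv2.fillPoly(o,[np.round(cv2.convexHull(pix(c,q,k).astype(np.float32))*16).astype(int)],1.,cv2.LINE_AA,4); return o
for cs in(("scene","side"),("scene",),("side",)):
    f=lambda p:sum(np.abs(sil(c,ms[c][0],p)-ms[c][1]).sum()/ms[c][1].sum() for c in cs)
    g=np.array([540,358,-.075]); r=minimize(f,g,method="Nelder-Mead",options=dict(initial_simplex=g+np.array([[0,0,0],[12,0,0],[0,12,0],[0,0,.2]]))); print(cs,r.x.round(3),round(r.fun,3))
E
python3 knob.py
```

```text
[514.89554829 167.13204397 128.2277046 ] [ 3.14120270e+00  7.57849202e-04 -6.83038650e-02] 0.3661117955565995
scene [362 238  16  20 180] [369.94444444 249.04444444]
side [229 135  11  10  72] [233.04166667 140.34722222]
('scene', 'side') [ 5.40088e+02  3.59514e+02 -1.22000e-01] 1.628
('scene',) [ 5.41067e+02  3.59743e+02 -1.20000e-01] 0.45
('side',) [5.35333e+02 3.51111e+02 1.88000e-01] 0.833
```

```bash
python3 - <<'E'
from h import *
for c,(r0,r1,c0,c1) in {"side":(126,152,222,248),"scene":(232,264,356,384)}.items():
    h=cv2.cvtColor(env.read_camera(c),cv2.COLOR_RGB2HSV)
    for r in range(r0,r1,1): print(r," ".join("%3d/%3d"%(h[r,x,0] if h[r,x,1]>120 else 0,h[r,x,2]) for x in range(c0,c1,2)))
    print()
print([pix(c,[[540,358,z] for z in (22,34,66)]).round(1).tolist() for c in("side","scene")])
E
```

```text
126  11/138  10/137  10/140  10/137   0/ 64   0/ 52   0/ 52   0/ 52   0/ 52   0/ 51   0/ 52   0/ 55   0/ 55
127  11/136  11/139  10/140  10/138   0/ 73   0/ 59   0/ 55   0/ 51   0/ 50   0/ 51   0/ 56   0/ 73   0/ 77
128  10/136  11/139  10/139  10/140  10/ 92   0/ 80   0/ 56   0/ 51   0/ 50   0/ 51   0/ 62  10/ 90  10/ 94
129  11/136  10/139  10/139  10/139  10/106   9/ 97   0/ 59   0/ 50   0/ 52   0/ 51   0/ 66  10/ 93  10/ 96
130  10/137  10/138  10/140  10/140  10/108   9/ 99   0/ 59   0/ 51   0/ 52   0/ 51   0/ 70   9/ 95  10/ 95
131  10/138  11/136  11/138  11/139  11/109  10/100   0/ 62   0/ 51   0/ 51   0/ 52   0/ 72  10/ 96  10/ 96
132  11/139  11/136  10/139  10/142  10/117  10/109   0/ 62   0/ 51   0/ 52   0/ 52   0/ 72   9/ 96  10/ 95
133  10/138  10/134  10/138  11/153  13/180  12/175   0/ 79   0/ 52   0/ 51   0/ 52   0/ 71  10/ 97  10/ 93
134  11/137  10/135  10/136  12/185  15/241  15/244  11/137   0/ 53   0/ 52   0/ 51   0/ 72  10/ 96   9/ 95
135  10/136  10/137  11/136  12/193  15/244  15/248  12/185   0/ 55   0/ 51   0/ 50   0/ 71   9/ 97   9/ 94
136  10/135  11/136 
[... 4822 characters left out ...]
12   0/165   0/ 64
259   0/ 37   0/ 39   0/ 58   0/132   0/185   0/170   0/152   0/175   0/202   0/209   0/214   0/205   0/134   0/ 70
260   0/ 38   0/ 37   0/ 44   0/ 90   0/168   0/169   0/152   0/154   0/180   0/210   0/210   0/174   0/ 80   0/ 81
261   0/ 38   0/ 37   0/ 41   0/104   0/173   0/130   0/139   0/146   0/151   0/187   0/182   0/118   0/ 45   0/102
262   0/ 39   0/ 43   0/ 39   0/168   0/183   0/ 75   0/102   0/110   0/120   0/134   0/115   0/ 54   0/ 49   0/116
263   0/ 42   0/ 36   0/ 44   0/198   0/155   0/ 45   0/ 56   0/ 61   0/ 64   0/ 65   0/ 56   0/ 43   0/ 65   9/127

[[[234.9, 144.7], [234.9, 141.9], [234.9, 134.4]], [[367.3, 252.7], [368.2, 250.1], [370.5, 243.0]]]
```

The knob axis comes out at about (540,358.5). At the present yaw the last joint would run out of range during the clockwise turn, so I'll turn the tool by a half turn first.

Call:
carry_out --pt "0.1 0.5 0.2 1" --pt "0.1 0.7 0 1" --pt "0.1 0.7 0 1" --pt "0.1 0.7 0 1" --pt "0.1 0.7 0 1"

```text
t: 65.55
eef_pos: [540.0, 334.4, 138.6]
tcp_rot: [3.141, 0.0, 0.46]
ft_force: [0.1, -0.6, -0.1]
opening: 0.602
grip_force: 0.0
```

Call:
carry_out --pt "0 0.4 0 1" --pt "0 0.1 0 1" --pt "0 0 0 1" --pt "0 0 0 1" --pt "0 0 0 1"

```text
t: 66.05
eef_pos: [539.9, 358.0, 138.4]
tcp_rot: [-3.142, 0.0, 0.984]
ft_force: [-0.2, -0.2, -0.5]
opening: 0.602
grip_force: 0.0
```

Call:
carry_out --pt "0 0 0 1" --pt "0 0 0 1" --pt "0 0 0 1" --pt "0 0 0 1" --pt "0 0 0 1"

```text
t: 66.55
eef_pos: [540.0, 357.9, 138.4]
tcp_rot: [-3.141, 0.0, 1.508]
ft_force: [-0.5, -0.1, 0.5]
opening: 0.597
grip_force: 0.0
```

Call:
carry_out --pt "0 0 0 1" --pt "0 0 0 1" --pt "0 0 0 1" --pt "0 0 0 1" --pt "0 0 0 1"

```text
t: 67.05
eef_pos: [540.0, 357.9, 138.4]
tcp_rot: [-3.141, 0.0, 2.031]
ft_force: [0.1, 0.9, 0.3]
opening: 0.601
grip_force: 0.0
```

Call:
carry_out --pt "0 0 0 1" --pt "0 0 0 1" --pt "0 0 0 1" --pt "0 0 0 1" --pt "0 0 0 1"

```text
t: 67.55
eef_pos: [539.9, 357.9, 138.4]
tcp_rot: [-3.141, -0.0, 2.555]
ft_force: [-0.6, 0.8, 0.4]
opening: 0.602
grip_force: 0.0
```

Call:
carry_out --pt "0 0 0 1" --pt "0 0 0 1" --pt "0 0 0 1" --pt "0 0 0 1" --pt "0 0 0 1"

```text
t: 68.05
eef_pos: [540.0, 357.9, 138.4]
tcp_rot: [-3.142, -0.0, 3.078]
ft_force: [-0.3, 0.4, 0.3]
opening: 0.597
grip_force: 0.0
```

Call:
carry_out --pt "0 0 0 0" --pt "0 0 0 0" --pt "0 0 0 0" --pt "0 0 0 0" --pt "0 0 0 0"

```text
t: 68.55
eef_pos: [539.8, 358.4, 138.6]
tcp_rot: [3.141, 0.0, 3.074]
ft_force: [-0.7, 0.0, 0.0]
opening: 0.597
grip_force: 0.0
```

```bash
python3 - <<'E'
from h import *
s=env.state();print(s["eef_pos"],s["tcp_rot"],s["opening"],s["joints"].round(2),s["t"])
E
```

```text
[539.7681673  358.37301254 138.60382087] [3.14149047e+00 3.29953088e-06 3.07375726e+00] 0.5966884623211504 [ 0.48  0.57  1.55  0.    1.01 -1.02] 68.55
```

Call:
carry_out --pt "0 0 -0.6 0" --pt "0 0 -0.7 0" --pt "0 0 -0.5 0" --pt "0 0 -0.3 0" --pt "0 0 -0.16 0"

```text
t: 69.05
eef_pos: [539.5, 358.2, 24.5]
tcp_rot: [-3.141, -0.001, 3.074]
ft_force: [0.1, -0.1, -0.3]
opening: 0.602
grip_force: 0.0
```

Call:
carry_out --pt "0 0 0 0" --pt "0 0 0 0" --pt "0 0 0 0" --pt "0 0 0 0" --pt "0 0 0 0" --fingers 1

```text
t: 69.55
eef_pos: [539.9, 358.5, 26.2]
tcp_rot: [3.141, 0.001, 3.075]
ft_force: [-0.3, 0.2, -0.7]
opening: 0.239
grip_force: 0.0
```

Call:
carry_out --pt "0 0 0 0" --pt "0 0 0 0" --pt "0 0 0 0" --pt "0 0 0 0" --pt "0 0 0 0"

```text
t: 70.05
eef_pos: [540.3, 361.5, 26.3]
tcp_rot: [3.136, 0.003, 3.074]
ft_force: [-0.6, 17.8, -1.7]
opening: 0.146
grip_force: 29.9
```

The bar is gripped (14 mm wide). I'll centre it and turn clockwise.

Call:
carry_out --pt "0.02 0.06 0 0" --pt "0 0.02 0 0" --pt "0 0 0 0" --pt "0 0 0 0" --pt "0 0 0 0"

```text
t: 70.55
eef_pos: [540.2, 361.9, 26.2]
tcp_rot: [-3.141, -0.001, 3.074]
ft_force: [-4.6, -1.8, 7.1]
opening: 0.144
grip_force: 30.0
```

Call:
carry_out --pt "0 0 0 -0.4" --pt "0 0 0 -0.4" --pt "0 0 0 -0.4" --pt "0 0 0 -0.4" --pt "0 0 0 -0.4"

```text
t: 71.05
eef_pos: [540.1, 361.4, 26.2]
tcp_rot: [-3.139, -0.001, 2.864]
ft_force: [-4.0, -6.2, 7.4]
opening: 0.148
grip_force: 30.0
```

Call:
carry_out --pt "0 0 0 -0.5" --pt "0 0 0 -0.5" --pt "0 0 0 -0.5" --pt "0 0 0 -0.5" --pt "0 0 0 0"

```text
t: 71.55
eef_pos: [539.9, 360.9, 26.2]
tcp_rot: [-3.138, -0.001, 2.654]
ft_force: [-5.7, -8.0, 9.4]
opening: 0.145
grip_force: 30.0
```

Turning smoothly at 0.42 rad. Continuing to about 1.15 rad.

Call:
carry_out --pt "0 0 0 -0.5" --pt "0 0 0 -0.5" --pt "0 0 0 -0.5" --pt "0 0 0 -0.5" --pt "0 0 0 0"

```text
t: 72.05
eef_pos: [539.5, 360.5, 26.2]
tcp_rot: [-3.137, -0.0, 2.445]
ft_force: [-7.0, -11.0, 11.0]
opening: 0.144
grip_force: 30.0
```

Call:
carry_out --pt "0 0 0 -0.5" --pt "0 0 0 -0.5" --pt "0 0 0 -0.5" --pt "0 0 0 -0.5" --pt "0 0 0 0"

```text
t: 72.55
eef_pos: [539.1, 360.1, 26.2]
tcp_rot: [-3.136, 0.001, 2.235]
ft_force: [-8.3, -13.3, 13.2]
opening: 0.144
grip_force: 30.0
```

Call:
carry_out --pt "0 0 0 -0.5" --pt "0 0 0 -0.5" --pt "0 0 0 -0.5" --pt "0 0 0 -0.5" --pt "0 0 0 0"

```text
t: 73.05
eef_pos: [538.6, 359.9, 26.2]
tcp_rot: [-3.135, 0.002, 2.026]
ft_force: [-10.3, -13.5, 15.4]
opening: 0.15
grip_force: 30.0
```

Call:
carry_out --pt "0 0 0 -0.5" --pt "0 0 0 -0.4" --pt "0 0 0 0" --pt "0 0 0 0" --pt "0 0 0 0"

```text
t: 73.55
eef_pos: [538.4, 359.8, 26.2]
tcp_rot: [-3.135, 0.002, 1.933]
ft_force: [-11.4, -14.8, 14.7]
opening: 0.143
grip_force: 30.0
```

```bash
python3 - <<'E'
from h import *
s=env.state();print(s["eef_pos"],s["tcp_rot"],s["opening"],s["grip_force"],s["ft_force"],s["moment"],s["joints"].round(2),s["t"])
E
```

```text
[538.37170102 359.79227986  26.17686052] [-3.13467671e+00  2.41579205e-03  1.93338067e+00] 0.14257597670550293 29.961780309677124 [-11.38858089 -14.77480622  14.65419717] [-2.85702116  2.14992916 -0.09786028] [ 0.49  0.71  1.63 -0.    0.8   0.13] 73.55
```

Call:
carry_out --pt "0 0 0 0" --pt "0 0 0 0" --pt "0 0 0 0" --pt "0 0 0 0" --pt "0 0 0 0" --fingers -0.1

```text
t: 74.05
eef_pos: [540.8, 362.5, 25.5]
tcp_rot: [3.141, -0.0, 1.933]
ft_force: [-0.1, -0.1, 0.9]
opening: 0.504
grip_force: 0.0
```

Call:
carry_out --pt "0 0 0.2 0" --pt "0 0 0.5 0" --pt "0 0 0.8 0" --pt "0 0 0.8 0" --pt "0 0 0.6 0"

```text
t: 74.55
eef_pos: [541.1, 362.6, 174.0]
tcp_rot: [3.139, -0.0, 1.933]
ft_force: [0.6, 0.2, 0.2]
opening: 0.551
grip_force: 0.0
```

Call:
carry_out --pt "-0.4 -0.8 0.4 0" --pt "-0.4 -1 0 0" --pt "-0.4 -1 0 0" --pt "0 -0.5 0 0" --pt "0 0 0 0"

```text
t: 75.05
eef_pos: [483.4, 202.2, 191.9]
tcp_rot: [3.14, 0.0, 1.931]
ft_force: [-1.5, 0.2, -0.2]
opening: 0.546
grip_force: 0.0
```

```bash
python3 knob.py; python3 - <<'E'
from h import *
im=env.read_camera("scene"); a=cv2.imread("pics/scene_all.png"); b=cv2.resize(im[:,:,::-1],(800,600),interpolation=cv2.INTER_CUBIC)
# shift of each remote vs the pre-push picture
p=np.load("tray.npy");R=np.array([[np.cos(p[2]),-np.sin(p[2])],[np.sin(p[2]),np.cos(p[2])]])
for l,y in((170,89),(150,-16),(160,-121)):
    x,yy=(pix("scene",[np.r_[R@[80-l/2,y]+p[:2],32]])[0]*800/512).astype(int)
    A,B=[cv2.cvtColor(i,cv2.COLOR_BGR2GRAY)[yy-28:yy+28,x-28:x+28].astype(np.float32) for i in(a,b)]
    print(l,np.round(cv2.phaseCorrelate(A,B,cv2.createHanningWindow((56,56),cv2.CV_32F)),2))
for l in("mug","coasters","tealight","batteries"):
    print(l,[(np.round(np.array(d["position"])*[384,512]).tolist(),round(d["conf"],2)) for d in env.look_for("scene",l)][:1])
E
```

```text
[483.35898778 202.20134417 191.90110588] [3.14032552e+00 4.40676265e-04 1.93070616e+00] 0.5462807152166795
scene [362 241  19  17 216] [369.89814815 248.66666667]
side [229 133  11  12  94] [234.         139.43617021]
('scene', 'side') [5.40016e+02 3.57611e+02 2.26000e-01] 1.179
('scene',) [ 5.50616e+02  3.61145e+02 -1.81000e-01] 0.551
('side',) [5.39387e+02 3.52683e+02 7.70000e-02] 0.543Traceback (most recent call last):
  File "<stdin>", line 8, in <module>
    return _wrapfunc(a, 'round', decimals=decimals, out=out)
    return _wrapit(obj, method, *args, **kwds)
    conv = _array_converter(obj)
ValueError: setting an array element with a sequence. The requested array has an inhomogeneous shape after 1 dimensions. The detected shape was (2,) + inhomogeneous part.
```

```bash
python3 - <<'E'
import contextlib,io
with contextlib.redirect_stdout(io.StringIO()):
    from knob import *
for c in ms:
    print(c,[(a,round(min(float(np.abs(sil(c,ms[c][0],np.array([x,y,a]))-ms[c][1]).sum()/ms[c][1].sum()) for x in range(535,549,2) for y in range(354,368,2)),2)) for a in(-.075,-.4,-.7,-1,-1.275,-1.5)])
im=env.read_camera("scene"); a=cv2.imread("pics/scene_all.png"); b=cv2.resize(im[:,:,::-1],(800,600),interpolation=cv2.INTER_CUBIC)
h=cv2.cvtColor(im,cv2.COLOR_RGB2HSV)
for y in range(236,260): print(y," ".join("%3d/%3d"%(h[y,x,0] if h[y,x,1]>120 else 0,h[y,x,2]) for x in range(356,384,2)))
p=np.load("tray.npy");R=np.array([[np.cos(p[2]),-np.sin(p[2])],[np.sin(p[2]),np.cos(p[2])]])
for l,y in((170,89),(150,-16),(160,-121)):
    x,yy=(pix("scene",[np.r_[R@[80-l/2,y]+p[:2],32]])[0]*800/512).astype(int)
    A,B=[cv2.cvtColor(i,cv2.COLOR_BGR2GRAY)[yy-28:yy+28,x-28:x+28].astype(np.float32) for i in(a,b)]
    print(l,cv2.phaseCorrelate(A,B,cv2.createHanningWindow((56,56),cv2.CV_32F)))
E
```

```text
scene [(-0.075, 0.58), (-0.4, 0.49), (-0.7, 0.39), (-1, 0.38), (-1.275, 0.37), (-1.5, 0.29)]
side [(-0.075, 0.56), (-0.4, 0.57), (-0.7, 0.54), (-1, 0.52), (-1.275, 0.38), (-1.5, 0.36)]
236   0/ 47   9/105   9/130  10/124   9/124   9/125  10/125   9/124  11/127  11/128  11/129   9/134  10/130  10/132
237   0/ 42   9/ 97   9/123  10/107   9/117  10/122  11/124   9/127  10/126  10/128   9/133  10/129   9/131  10/129
238   0/ 46   0/ 96  11/108   8/ 68   8/ 90   8/113  10/124  10/126  10/126  11/130  10/132  10/135   9/134  10/133
239   0/ 47   0/102   0/ 90   0/ 40   0/ 53  10/ 82   9/110  10/120  10/128   9/126  11/129   9/136   9/135   9/134
240   0/ 56   0/107   0/ 70   0/ 37   7/ 90   7/114   9/111   9/122  10/128   9/125  10/128  10/128  10/135   9/135
241   0/ 74   0/110   0/ 55   0/ 45  11/175  13/227  12/205  11/164  11/145  10/145  10/138  11/127  10/126  10/129
242   0/ 86   0/ 97   0/ 49   0/ 69  14/233  19/254  18/253  15/242  13/228  12/220  11/182  11/151  11/130  11/125
243   0/103   0/ 83   0/ 70   0/124  15/243  20/255  20/255  19/254  19/254  17/253  14/243  13/227  12
[... 1380 characters left out ...]
   0/222   0/206   0/ 88
256   0/ 31   0/ 75   0/179   0/204   0/186  12/220  16/248  18/254  19/254  18/254   0/245   0/212   0/204   0/ 85
257   0/ 42   0/ 57   0/138   0/200   0/165   0/173  11/214  14/241  15/250  13/246   0/223   0/213   0/190   0/ 74
258   0/ 36   0/ 41   0/ 94   0/175   0/176   0/152   0/164   0/212   0/230   0/221   0/214   0/213   0/169   0/ 65
259   0/ 38   0/ 38   0/ 60   0/133   0/182   0/166   0/147   0/176   0/202   0/211   0/214   0/205   0/131   0/ 68
170 ((0.12946624377574878, -0.0725497976029672), 1.0921087074279785)
150 ((-0.05751661095510485, 0.013301113152227373), 1.2281145657433403)
160 ((-0.04710014631563908, -0.052953383092837925), 1.1068352365493774)
```

```bash
python3 - <<'E'
from h import *
w=world("scene",[(365,243.2),(379,245.2)],66); print(w); d=w[1]-w[0]; a=np.arctan2(d[1],d[0]); print("bar yaw",a,"knob",(-.077-a)%np.pi)
E
```

```text
[[548.90560215 344.48419035  66.        ]
 [535.58889368 381.39687747  66.        ]]
bar yaw 1.9170266454644769 knob 1.1475660081253163
```

The knob reads about 1.15 to 1.2 rad, the remotes are unmoved, and the arm is clear. Handing in.

```bash
python3 -c "
from cell import env
print(env.job_done())"
```

```text
the job is handed in; nothing more can be done
None
```

I handed in the job at about 75 s with all steps carried out, but the hand-in gave no verdict: the TV remote was pointed at the eye for over 2 s, all three remotes are home in their bays (confirmed by gentle pushes), the knob reads about 1.15 rad after release, and I saw no contact with a bystander, though I did not re-measure their positions at the end.

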